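# Set out the bench to polish and lacquer a brass finial

## Task

Set out the bench to polish and lacquer the brass finial: stand the round tin upright in the middle of the little turntable as a riser, and stand the finial upright in the middle of the tin's lid. Stand the felt cone upright, mandrel up, in the middle of the stitched buffing wheel, and lay the long compound bar flat on the table midway between turntable and wheel, with its length square across the line that joins their centres. Do not disturb the short compound bar, the spray bottle or the roll of tape.

Things in the scene. Friction and masses are not known exactly. Their poses are not given: they have to be found in the camera images.
- turntable: small spraying turntable, fixed to the table (it does not turn): flat bare steel disc 110 mm across and 8 mm thick with two turned rings in its top, on a narrower dark foot, 24 mm high in all. Origin at the centre of its underside on the table, z up; its y axis lies along the line through the wheel's centre
- buff_wheel: stitched cotton buffing wheel lying flat, fixed to the table, 100 mm across; its flat top lies 20 mm above the table and is solid (the dark hole is no hole to the touch). Origin at the centre of its underside, z up. Its centre always lies 220 mm from the turntable's; either may be the nearer to the robot
- tin: closed round tin with a grey lid, 55 mm across and 34 mm high, straight sided, flat top, about 120 g. Origin at the centre of its underside, z up
- finial: turned brass bed-knob, 59 mm high, standing: a foot 35 mm across, a ball 40 mm across (widest about 31 mm above the foot) and a small point on top, about 160 g. Origin at the centre of its underside, z up
- felt_cone: polishing cone of grey felt, standing on its wide end: 38 mm across at the bottom, narrowing upward to 50 mm above it, then a steel mandrel 6 mm across up to 77 mm; about 30 g, can be gripped by either. Origin at the centre of its underside, z up along the mandrel
- long_bar: the longer, brown bar of polishing compound, lying flat: 44 mm wide (x), 87 mm long (y), 36 mm high, worn off at one end, about 170 g. Origin at the centre of its underside, z up
- short_bar: bystander: the shorter, green bar of polishing compound, 42 x 64 x 30 mm. Origin at the centre of its underside
- spray_bottle: bystander: upright spray bottle, 58 x 67 mm and 186 mm high. Origin at the centre of its underside
- masking_tape: bystander: roll of tape lying flat, 70 mm across, 25 mm high. Origin at the centre of its underside

How it is judged:
By the outcome, as a careful person would: the job done as asked, in the order asked, and still so for the second after the job is handed in, with the robot touching nothing.
It also fails if it takes over 128 s, if anything falls off the work surface, if the arm or the gripper's body presses on something with over 40 N, if the wrist force passes 120 N, or if a joint passes its speed limit or range.

## Robot

A 6-joint arm with a two-finger parallel gripper is mounted at the origin on the work surface; the furniture and walls round the work are solid. World frame = base frame: x ahead of the robot, y to its left, z up, the work surface at z = 0. Lengths are in m, angles in degrees, forces in N, time in s.
With the tool pointing down it reaches from about 0.35 to 0.925 m from the base axis. Payload 6.4 kg.
Tool frame: the origin (TCP) lies at the very end of the fingers, on their centre line; the grasp point (between the pads) lies 19 mm behind it; z points along the fingers, y is the line along which they close (so a half turn about z gives the same grasp; the last joint's range is limited). The gripper opens to 94 mm and grips with 3 to 60 N. Pads are 16 mm wide; open, the fingers measure 119 mm over their backs; the gripper's body (75 mm by 177 mm) begins 78 mm behind the grasp point.
Start: joints at [58.722, 14.043, 89.255, -0, 76.702, -9.975], TCP at [0.236, 0.606, 0.205] pointing down, gripper open.
Joint ranges: [-179.41, 179.41], [-58.25, 129.5], [7.25, 145.43], [-54.29, 234.29], [11.92, 165.04], [-157.13, 157.13]. Speed limits (degrees/s): [147.25, 147.25, 180, 180, 180, 180].

## Interface

Orientations are given as [roll, pitch, yaw] about the fixed x, y, z axes, in that order (R = Rz(yaw) Ry(pitch) Rx(roll)).
In Python, from workcell import state, optics, workorder gives the robot as it stands. The module is installed in compiled form; this text tells all that it offers.
- The arm moves only by the tool apply_moves, never from a script. Its argument "rows" is a list of rows, each an object of numbers: "tx", "ty", "tz": the shift along the tool's x, y, z as a fraction of full scale; "rx", "ry", "rz": the turn, a rotation vector about the tool's x, y, z as a fraction of full scale; "jaw": the opening, from 0 (shut) to 1 (fully open). A call has 1 to 8 rows; each row is the pose to reach, as a shift and turn from the pose commanded when the call began, along the tool's axes at that moment, turning the shorter way round; what a row does not reach only later rows make up. Full scale, the value 1, is 0.2 m for a shift and 360 degrees for a turn. A row lasts 1/8 s, in which the tool goes at most 62.5 mm and 10.7 degrees, less where a joint would pass 70% of its speed; a pose out of reach is approached as far as the arm can. A call with a number of a shift or a turn outside -1 to 1 is refused whole. A call with a gripper value outside its range is refused whole. The fingers move at their own pace and stop on an object; the grip force is fixed at half the most. Time passes only in rows, so rows that repeat a pose let the fingers close. It gives the time, the measured TCP pose, the force, the opening and the grip force at its end, in the units of the state.
- state(): the state, without advancing time (a new reading comes with each control period).
- optics.camera(name): name is "scene" or "top" or "wrist"; returns a dict with "frame" (400x640x3 uint8, red, green, blue), "range_z" (400x640 float32, m along the optical axis (not along the pixel's ray), 0 where there is no reading), "fov_y" (degrees; the focal length in pixels is half the picture's height over the tangent of half this angle, whatever the lens; pixels are square), "cx", "cy" (the principal point, pixels), "R" (3x3) and "t" (3): a world point X has camera coordinates R X + t; the wrist camera has in their place "T_tool_cam" (4x4, takes a point from camera to tool coordinates, whose origin is the TCP and whose axes are the flange's). Camera axes: x right, y down, z forward; pixel columns grow to the right and rows downward; lengths in m; the calibration is good to about 2 mm. A picture is of the moment at which its call begins: read the wrist's pose just before it.
- workorder.hand_in(): hands the job in; it is judged then, once.
The state is a dict: "time_s": time; "qpos": joint angles; "qd": joint speeds; "tau": joint torques, N m; "tcp_pos": TCP position; "tcp_rot": TCP orientation; "force": force on the tool from outside, world axes, zero at the start; "ft_torque": the same for the moment, N m; "grip_width": finger opening in m; "grasp_force": force on a finger pad.
Only numpy, scipy, OpenCV 4.12 (cv2) and the standard library are available. Lean on these libraries where they do the work, as an engineer would, in place of code of your own. Each camera call takes 0.05 s, during which the arm holds its last target. There are 200 camera calls.

## Working session

There is one attempt and no reset: what is moved stays moved. The work goes in short steps, Python scripts to look and compute and a tool call to move; the robot and the scene stay as the last step left them, time stands still between calls to the robot, and variables do not carry over. Pictures are saved under pics/ and viewed, at most 14 in all, crops included, and the job is handed in when it is done.

Besides the shell and the picture viewer there is one more tool, called after "Call:" as a command line: name --argument value ..., lists and objects as JSON in quotes. apply_moves: Moves the arm, as the interface text tells. Shift numbers are shares of 0.2 m and turn numbers shares of 360 degrees, none past 1 either way. Its arguments: {"type":"object","properties":{"rows":{"type":"array"}},"required":["rows"]}

```bash
mkdir -p pics; python3 - <<'E'
from workcell import state, optics
import cv2,numpy as np
s=state();print(s)
for n in ["scene","top"]:
    c=optics.camera(n);cv2.imwrite(f"pics/{n}0.png",c["frame"][:,:,::-1])
    np.savez(f"{n}0.npz",**c)
    print(n,c["fov_y"],c["cx"],c["cy"],c["R"],c["t"], -np.array(c["R"]).T@np.array(c["t"]))
E
```

```text
{'time_s': 0.0, 'qpos': array([ 5.87225583e+01,  1.40833941e+01,  8.93223993e+01, -3.64942940e-04,
        7.66995495e+01, -9.97472297e+00]), 'qd': array([-0.09619522, -0.046278  ,  0.05429701, -0.01144579,  0.0547485 ,
       -0.1179408 ]), 'tau': array([ 5.02448056e-04, -4.15824580e+01, -3.14600480e+01,  6.85128453e-02,
        3.32651404e-02, -1.21452917e-04]), 'tcp_pos': array([0.23583047, 0.60509323, 0.204377  ]), 'tcp_rot': array([-1.79896188e+02, -1.78971667e-02,  1.58697349e+02]), 'force': array([ 0.08067605,  0.1667756 , -0.22965236]), 'ft_torque': array([ 0.00415559, -0.01186223,  0.00836965]), 'grasp_force': 0.0, 'grip_width': 0.09387184135188421}
scene 50.573609044083796 319.26308183205674 191.87545310033684 [[ 0.81671248 -0.57700547 -0.00673894]
 [-0.38273491 -0.53292177 -0.75465779]
 [ 0.43185035  0.61891766 -0.656084  ]] [-0.31024657  0.26053019  1.04786456] [-0.09942443 -0.68871363  0.88200758]
top 55.389382205359766 320.4132581623531 193.47291449364462 [[ 0.02589245 -0.99963417 -0.00781702]
 [-0.99178294 -0.02470751 -0.12552346]
 [ 0.1252844   0.0110029  -0.99205986]] [0.10062072 0.4655938  1.22816183] [0.30529315 0.09857424 1.27763954]
```

View pics/scene0.png

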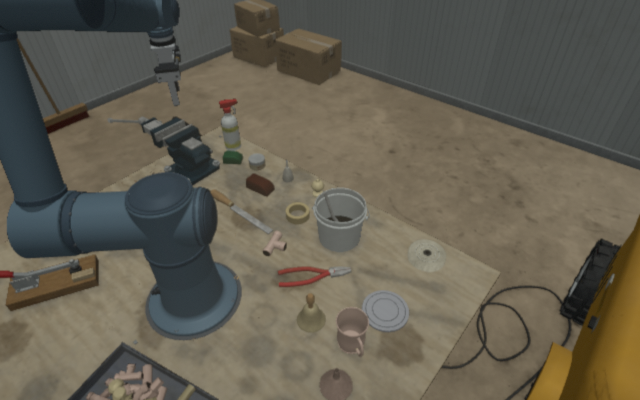

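View pics/top0.png

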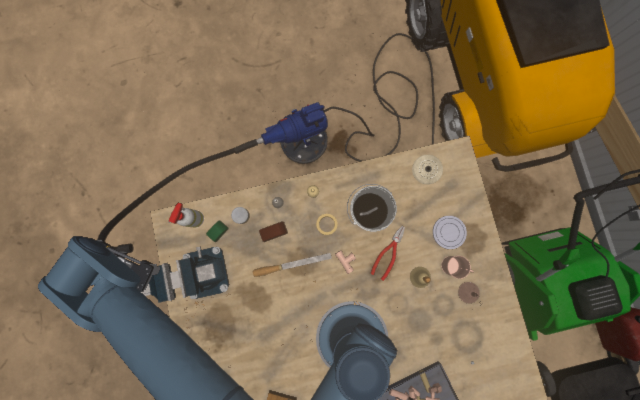

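The top view shows the tin (240,215), green bar (217,231), spray bottle (185,215), brown bar (273,231), felt cone (278,202), finial (312,190), tape (327,224), wheel (428,168) and turntable (450,232). A bucket stands at (372,208) and a mug at (456,266).

```bash
cat > h.py <<'E'
import numpy as np,cv2
def K(c): f=200/np.tan(np.radians(float(c["fov_y"]))/2); return f,float(c["cx"]),float(c["cy"])
def cloud(c):
    f,cx,cy=K(c);Z=c["range_z"];v,u=np.mgrid[:400,:640]
    P=np.stack([(u-cx)/f*Z,(v-cy)/f*Z,Z],-1)
    return (P-c["t"])@np.array(c["R"])   # R^T (P-t)
def ray(c,uv,z):
    f,cx,cy=K(c);R=np.array(c["R"]);o=-R.T@c["t"]
    d=np.c_[(np.asarray(uv,float).reshape(-1,2)-[cx,cy])/f,np.ones(np.size(uv)//2)]@R
    return o+d*((z-o[2])/d[:,2])[:,None]
E
python3 - <<'E'
from h import *
c=dict(np.load("top0.npz"));W=cloud(c);ok=c["range_z"]>0
seeds=dict(tin=(240,215,14),green=(217,231,14),spray=(185,215,22),bar=(273,231,18),cone=(278,202,12),finial=(312,190,12),tape=(327,224,15),wheel=(428,168,20),tt=(450,232,22),bucket=(372,208,32),mug=(456,266,18),bell=(420,276,16),thing=(470,293,16),vise=(200,272,40),plier=(385,255,25),knife=(290,265,40),pipe=(345,262,14))
for n,(u,v,r) in seeds.items():
    m=np.zeros((400,640),bool);m[v-r:v+r,u-r:u+r]=1
    z=W[...,2];m&=ok&(z>0.008)&(z<.4)
    k,l,st,ce=cv2.connectedComponentsWithStats(m.astype(np.uint8))
    if k<2: print(n,'none');continue
    i=1+np.argmax(st[1:,4]);q=W[l==i];zt=np.percentile(q[:,2],95);t=q[q[:,2]>zt-.006]
    print(n,st[i],'x',q[:,0].min().round(3),q[:,0].max().round(3),'y',q[:,1].min().round(3),q[:,1].max().round(3),'ztop',zt.round(4),'topcen',((t.min(0)+t.max(0))/2)[:2].round(4))
z=W[...,2];print('table',np.median(z[240:300,300:330]))
img=c["frame"][140:320,150:500,::-1]
cv2.imwrite("pics/c0.png",cv2.resize(img,(790,406),interpolation=cv2.INTER_CUBIC))
E
```

```text
tin [231 207  19  17 242] x 0.359 0.412 y 0.348 0.403 ztop 0.0381 topcen [0.3849 0.3763]
green [206 221  22  21 259] x 0.298 0.364 y 0.418 0.483 ztop 0.0339 topcen [0.3275 0.4568]
spray [169 202  34  25 557] x 0.343 0.408 y 0.501 0.547 ztop 0.1878 topcen [0.3792 0.5283]
bar [259 221  29  21 352] x 0.302 0.37 y 0.22 0.309 ztop 0.0402 topcen [0.3337 0.2714]
cone [272 197  11  11  92] x 0.416 0.448 y 0.239 0.274 ztop 0.06 topcen [0.4324 0.2551]
finial [307 185  12  12 116] x 0.452 0.49 y 0.12 0.157 ztop 0.0548 topcen [0.4707 0.1366]
tape [316 214  22  21 171] x 0.33 0.396 y 0.055 0.125 ztop 0.0295 topcen [0.3632 0.09  ]
wheel [413 155  31  29 698] x 0.508 0.603 y -0.299 -0.196 ztop 0.0252 topcen [ 0.5557 -0.2449]
tt [433 216  34  33 896] x 0.295 0.4 y -0.367 -0.257 ztop 0.0289 topcen [ 0.3476 -0.3114]
bucket [ 347  184   50   48 1769] x 0.341 0.491 y -0.119 0.028 ztop 0.1284 topcen [ 0.4109 -0.0506]
mug [442 255  32  24 386] x 0.205 0.275 y -0.369 -0.285 ztop 0.0843 topcen [ 0.2403 -0.3199]
bell [411 267  20  20 287] x 0.171 0.232 y -0.248 -0.19 ztop 0.094 topcen [ 0.1994 -0.22  ]
thing [459 283  20  20 268] x 0.124 0.184 y -0.405 -0.344 ztop 0.0504 topcen [ 0.1548 -0.3773]
vise [ 160  246   69   56 2748] x 0.114 0.282 y 0.393 0.578 ztop 0.1449 topcen [0.1845 0.5213]
plier [371 230  33  50 348] x 0.19 0.35 y -0.164 -0.059 ztop 0.0163 topcen [ 0.27   -0.1107]
knife [253 253  77  24 467] x 0.189 0.269 y 0.079 0.325 ztop 0.0279 topcen [0.2095 0.2788]
pipe [335 250  21  24 229] x 0.206 0.28 y -0.006 0.06 ztop 0.0274 topcen [0.2433 0.0259]
table 0.00030320837731580383
```

View pics/c0.png

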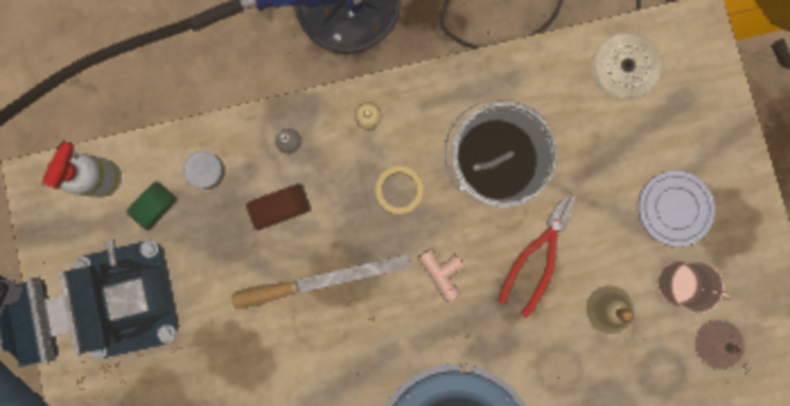

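```bash
cat >> h.py <<'E'
from scipy.spatial.transform import Rotation as Ro
def go(x,y,z,yaw=None):
    "fractions that take the present tool to a target, pointing down"
    from workcell import state
    s=state();R=Ro.from_euler('xyz',s["tcp_rot"],degrees=True)
    d=R.inv().apply(np.array([x,y,z])-s["tcp_pos"])/.2
    r=np.zeros(3)
    if yaw is not None: r=(R.inv()*Ro.from_euler('xyz',[180,0,yaw],degrees=True)).as_rotvec(degrees=True)/360
    print('t',s["time_s"],'pos',s["tcp_pos"].round(4),s["tcp_rot"].round(2),'-> d',d.round(4),'r',r.round(4))
def wrist(tag):
    from workcell import state,optics
    s=state();c=optics.camera("wrist")
    T=np.eye(4);T[:3,:3]=Ro.from_euler('xyz',s["tcp_rot"],degrees=True).as_matrix();T[:3,3]=s["tcp_pos"]
    M=np.linalg.inv(T@c["T_tool_cam"]);c["R"]=M[:3,:3];c["t"]=M[:3,3]
    cv2.imwrite(f"pics/{tag}.png",c["frame"][:,:,::-1]);np.savez(f"{tag}.npz",**c)
    return c
E
python3 - <<'E'
from h import *
go(.385,.376,.26,135)
c=wrist("w0");np.set_printoptions(suppress=True,precision=4);print(c["T_tool_cam"],c["fov_y"])
E
```

```text
t 0.1 pos [0.2359 0.6051 0.2045] [-1.7990e+02 -2.0000e-02  1.5869e+02] -> d [-1.1108 -0.7969 -0.2765] r [-0.0003  0.      0.0658]
[[ 0.0003 -0.9729 -0.2311  0.0663]
 [ 1.      0.0001  0.001   0.0007]
 [-0.001  -0.2311  0.9729 -0.1797]
 [ 0.      0.      0.      1.    ]] 70.33109513454487
```

Call:
apply_moves --rows '[{"tx": -0.1, "ty": -0.08, "tz": -0.15, "rz": 0.01}, {"tx": -0.3, "ty": -0.24, "tz": -0.28, "rz": 0.03}, {"tx": -0.5, "ty": -0.4, "tz": -0.28, "rz": 0.05}, {"tx": -0.7, "ty": -0.56, "tz": -0.28, "rz": 0.066}, {"tx": -0.9, "ty": -0.72, "tz": -0.28, "rz": 0.066}, {"tx": -1, "ty": -0.8, "tz": -0.28, "rz": 0.066}, {"tx": -1, "ty": -0.8, "tz": -0.28, "rz": 0.066}, {"tx": -1, "ty": -0.8, "tz": -0.28, "rz": 0.066}]'

```text
invalid input at $.rows[0]: expected keys tx, ty, tz, rx, ry, rz, jaw
```

```bash
python3 - <<'E'
from h import *
go(.385,.376,.15,135)
c=wrist("w1")
E
```

```text
t 0.15 pos [0.2359 0.6052 0.2046] [-1.7992e+02 -1.0000e-02  1.5870e+02] -> d [-1.111  -0.7965  0.2738] r [-0.0002  0.      0.0658]
```

View pics/w1.png

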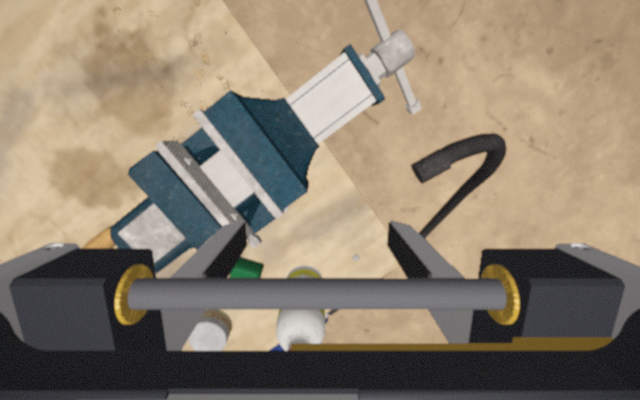

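The wrist view has the fingertips near (245,225) and (390,225), so things just under the tool show around row 180. All keys are needed in a row.

Call:
apply_moves --rows '[{"tx": -0.15, "ty": -0.1, "tz": -0.2, "rx": 0, "ry": 0, "rz": 0.01, "jaw": 1}, {"tx": -0.35, "ty": -0.26, "tz": -0.28, "rx": 0, "ry": 0, "rz": 0.03, "jaw": 1}, {"tx": -0.55, "ty": -0.42, "tz": -0.28, "rx": 0, "ry": 0, "rz": 0.05, "jaw": 1}, {"tx": -0.75, "ty": -0.58, "tz": -0.28, "rx": 0, "ry": 0, "rz": 0.066, "jaw": 1}, {"tx": -0.9, "ty": -0.72, "tz": -0.28, "rx": 0, "ry": 0, "rz": 0.066, "jaw": 1}, {"tx": -1, "ty": -0.8, "tz": -0.28, "rx": 0, "ry": 0, "rz": 0.066, "jaw": 1}, {"tx": -1, "ty": -0.8, "tz": -0.28, "rx": 0, "ry": 0, "rz": 0.066, "jaw": 1}]'

```text
time_s: 1.08
tcp_pos: [0.3649, 0.3829, 0.2614]
tcp_rot: [180.0, -0.0, 134.8]
force: [-0.1, -1.0, -0.2]
grip_width: 0.0942
grasp_force: 0.0
```

```bash
python3 - <<'E'
from h import *
go(.385,.376,.15,135)
c=wrist("w2")
E
```

```text
t 1.075 pos [0.3649 0.3829 0.2614] [ 1.8000e+02 -1.0000e-02  1.3478e+02] -> d [-0.0952  0.0469  0.557 ] r [ 0.     -0.     -0.0006]
```

View pics/w2.png

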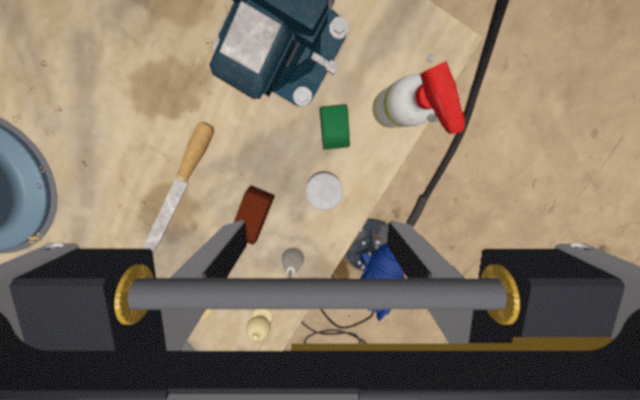

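Tin at (324,190), green bar (335,127), spray bottle (405,100), brown bar (255,215), cone (292,262), finial (258,326).

```bash
cat >> h.py <<'E'
def blob(c,u,v,r,zlo,zhi,zp):
    "pixels with cloud height in zlo..zhi near u,v -> contour cast on plane zp"
    W=cloud(c);m=np.zeros((400,640),np.uint8)
    m[max(v-r,0):v+r,max(u-r,0):u+r]=1
    m&=((c["range_z"]>0)&(W[...,2]>zlo)&(W[...,2]<zhi)).astype(np.uint8)
    cs=max(cv2.findContours(m,cv2.RETR_EXTERNAL,cv2.CHAIN_APPROX_NONE)[0],key=cv2.contourArea)
    f=np.zeros_like(m);cv2.drawContours(f,[cs],-1,1,-1)
    P=ray(c,cs[:,0,:],zp)[:,:2].astype(np.float32)
    (cc,rad)=cv2.minEnclosingCircle(P);e=cv2.fitEllipse(P);rc=cv2.minAreaRect(P)
    h=W[...,2][(f&m)>0]
    print('circle',np.round(cc,4),round(rad,4),'ellipse',np.round(e[0],4),np.round(e[1],4),'rect',np.round(rc[0],4),np.round(rc[1],4),round(rc[2],1),'h50/95',np.percentile(h,[50,95]).round(4))
    return cs,P
E
python3 - <<'E'
from h import *
c=dict(np.load("w2.npz"))
W=cloud(c);print('table z',[W[v,u,2].round(4) for u,v in((280,150),(360,200),(230,100))])
blob(c,324,190,28,.026,.045,.034)
blob(c,335,127,26,.02,.045,.030)
blob(c,260,210,30,.026,.045,.036)
E
```

```text
table z [np.float64(-0.0), np.float64(0.0006), np.float64(0.0002)]
circle [0.3855 0.3783] 0.028 ellipse [0.3857 0.3784] [0.0536 0.0548] rect [0.3855 0.3782] [0.0543 0.0546] 90.0 h50/95 [0.0333 0.0348]
circle [0.3308 0.4549] 0.0323 ellipse [0.3306 0.4552] [0.0429 0.0652] rect [0.3313 0.4549] [0.039  0.0574] 50.4 h50/95 [0.0297 0.0315]
circle [0.334  0.2767] 0.0392 ellipse [0.3331 0.2808] [0.0448 0.0769] rect [0.3339 0.2753] [0.0411 0.0741] 21.7 h50/95 [0.036  0.0375]
```

```bash
python3 - <<'E'
from h import *
go(.3856,.3783,.066);go(.3856,.3783,.006,135)
E
```

```text
t 1.125 pos [0.3644 0.3837 0.2614] [ 1.7999e+02 -2.0000e-02  1.3486e+02] -> d [-0.0943  0.0558  0.9771] r [0. 0. 0.]
t 1.125 pos [0.3644 0.3837 0.2614] [ 1.7999e+02 -2.0000e-02  1.3486e+02] -> d [-0.0944  0.0558  1.2771] r [ 0.     -0.0001 -0.0004]
```

Call:
apply_moves --rows '[{"tx": -0.094, "ty": 0.056, "tz": 0.2, "rx": 0, "ry": 0, "rz": 0, "jaw": 1}, {"tx": -0.094, "ty": 0.056, "tz": 0.45, "rx": 0, "ry": 0, "rz": 0, "jaw": 1}, {"tx": -0.094, "ty": 0.056, "tz": 0.7, "rx": 0, "ry": 0, "rz": 0, "jaw": 1}, {"tx": -0.094, "ty": 0.056, "tz": 0.9, "rx": 0, "ry": 0, "rz": 0, "jaw": 1}, {"tx": -0.094, "ty": 0.056, "tz": 0.98, "rx": 0, "ry": 0, "rz": 0, "jaw": 1}, {"tx": -0.094, "ty": 0.056, "tz": 0.98, "rx": 0, "ry": 0, "rz": 0, "jaw": 1}]'

```text
time_s: 1.88
tcp_pos: [0.3849, 0.3789, 0.065]
tcp_rot: [-179.9, -0.0, 135.0]
force: [-0.0, 0.3, -0.3]
grip_width: 0.0943
grasp_force: 0.0
```

```bash
python3 - <<'E'
from h import *
go(.3856,.3783,.006,135)
E
```

```text
t 1.875 pos [0.3849 0.3789 0.065 ] [-1.7992e+02 -3.0000e-02  1.3499e+02] -> d [-0.0047  0.0006  0.2951] r [-0.0002 -0.0001 -0.    ]
```

Good tracking. Descend, close, lift.

Call:
apply_moves --rows '[{"tx": -0.005, "ty": 0.001, "tz": 0.18, "rx": 0, "ry": 0, "rz": 0, "jaw": 1}, {"tx": -0.005, "ty": 0.001, "tz": 0.295, "rx": 0, "ry": 0, "rz": 0, "jaw": 1}, {"tx": -0.005, "ty": 0.001, "tz": 0.295, "rx": 0, "ry": 0, "rz": 0, "jaw": 0.7}, {"tx": -0.005, "ty": 0.001, "tz": 0.295, "rx": 0, "ry": 0, "rz": 0, "jaw": 0.4}, {"tx": -0.005, "ty": 0.001, "tz": 0.295, "rx": 0, "ry": 0, "rz": 0, "jaw": 0.3}, {"tx": -0.005, "ty": 0.001, "tz": 0.295, "rx": 0, "ry": 0, "rz": 0, "jaw": 0.3}, {"tx": -0.005, "ty": 0.001, "tz": 0.295, "rx": 0, "ry": 0, "rz": 0, "jaw": 0.3}]'

```text
time_s: 2.75
tcp_pos: [0.3866, 0.378, 0.0073]
tcp_rot: [180.0, 0.0, 134.9]
force: [-1.6, -2.1, 5.9]
grip_width: 0.0543
grasp_force: 30.0
```

Call:
apply_moves --rows '[{"tx": 0, "ty": 0, "tz": -0.2, "rx": 0, "ry": 0, "rz": 0, "jaw": 0.3}, {"tx": 0, "ty": 0, "tz": -0.48, "rx": 0, "ry": 0, "rz": 0, "jaw": 0.3}, {"tx": -0.08, "ty": -0.04, "tz": -0.76, "rx": 0, "ry": 0, "rz": 0, "jaw": 0.3}, {"tx": -0.26, "ty": -0.14, "tz": -1, "rx": 0, "ry": 0, "rz": 0, "jaw": 0.3}, {"tx": -0.48, "ty": -0.27, "tz": -1, "rx": 0, "ry": 0, "rz": 0, "jaw": 0.3}, {"tx": -0.7, "ty": -0.4, "tz": -1, "rx": 0, "ry": 0, "rz": 0, "jaw": 0.3}, {"tx": -0.88, "ty": -0.51, "tz": -1, "rx": 0, "ry": 0, "rz": 0, "jaw": 0.3}, {"tx": -1, "ty": -0.58, "tz": -1, "rx": 0, "ry": 0, "rz": 0, "jaw": 0.3}]'

```text
time_s: 3.75
tcp_pos: [0.4456, 0.1527, 0.2061]
tcp_rot: [-180.0, -0.0, 134.8]
force: [-0.1, 0.3, -2.2]
grip_width: 0.0545
grasp_force: 30.0
```

```bash
python3 - <<'E'
from h import *
go(.45,-.06,.23,107.7);go(.40,-.22,.23,107.7)
E
```

```text
t 3.75 pos [0.4456 0.1527 0.2061] [-180.     -0.    134.84] -> d [-0.7696 -0.7342 -0.1193] r [-0.     -0.      0.0754]
t 3.75 pos [0.4456 0.1527 0.2061] [-180.     -0.    134.84] -> d [-1.1605 -1.4756 -0.1193] r [-0.     -0.      0.0754]
```

Call:
apply_moves --rows '[{"tx": -0.1, "ty": -0.09, "tz": -0.06, "rx": 0, "ry": 0, "rz": 0, "jaw": 0.3}, {"tx": -0.22, "ty": -0.22, "tz": -0.12, "rx": 0, "ry": 0, "rz": 0.015, "jaw": 0.3}, {"tx": -0.36, "ty": -0.39, "tz": -0.12, "rx": 0, "ry": 0, "rz": 0.035, "jaw": 0.3}, {"tx": -0.5, "ty": -0.57, "tz": -0.12, "rx": 0, "ry": 0, "rz": 0.055, "jaw": 0.3}, {"tx": -0.62, "ty": -0.74, "tz": -0.12, "rx": 0, "ry": 0, "rz": 0.075, "jaw": 0.3}, {"tx": -0.72, "ty": -0.88, "tz": -0.12, "rx": 0, "ry": 0, "rz": 0.075, "jaw": 0.3}, {"tx": -0.77, "ty": -0.95, "tz": -0.12, "rx": 0, "ry": 0, "rz": 0.075, "jaw": 0.3}]'

```text
time_s: 4.62
tcp_pos: [0.4193, -0.0902, 0.2301]
tcp_rot: [-180.0, -0.0, 107.8]
force: [-0.7, 0.0, -2.1]
grip_width: 0.0541
grasp_force: 30.0
```

```bash
python3 - <<'E'
from h import *
go(.44,-.262,.23,107.7)
E
```

```text
t 4.625 pos [ 0.4193 -0.0902  0.2301] [-1.7999e+02 -1.0000e-02  1.0782e+02] -> d [-8.495e-01 -1.641e-01  3.000e-04] r [-0.     -0.      0.0003]
```

Call:
apply_moves --rows '[{"tx": -0.1, "ty": -0.02, "tz": 0, "rx": 0, "ry": 0, "rz": 0, "jaw": 0.3}, {"tx": -0.3, "ty": -0.06, "tz": 0, "rx": 0, "ry": 0, "rz": 0, "jaw": 0.3}, {"tx": -0.55, "ty": -0.11, "tz": 0, "rx": 0, "ry": 0, "rz": 0, "jaw": 0.3}, {"tx": -0.75, "ty": -0.15, "tz": 0, "rx": 0, "ry": 0, "rz": 0, "jaw": 0.3}, {"tx": -0.85, "ty": -0.164, "tz": 0, "rx": 0, "ry": 0, "rz": 0, "jaw": 0.3}, {"tx": -0.85, "ty": -0.164, "tz": 0, "rx": 0, "ry": 0, "rz": 0, "jaw": 0.3}]'

```text
time_s: 5.38
tcp_pos: [0.4409, -0.2609, 0.23]
tcp_rot: [-180.0, -0.1, 107.9]
force: [-0.2, 0.5, -1.7]
grip_width: 0.0546
grasp_force: 30.0
```

```bash
python3 - <<'E'
from h import *
c=wrist("w3")
E
```

```text
(no output)
```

View pics/w3.png

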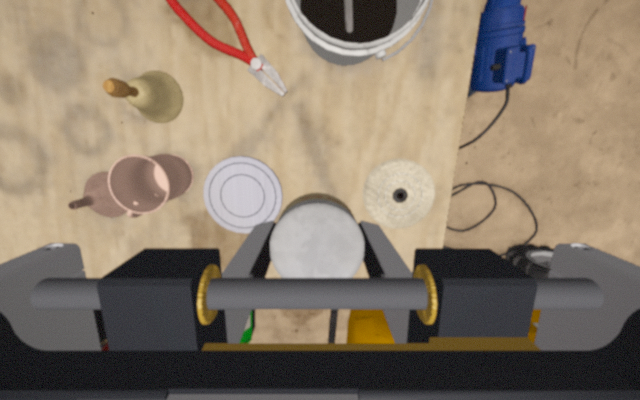

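Turntable at (242,192), wheel at (400,193), held tin at (317,240), level and centred.

```bash
python3 - <<'E'
from h import *
c=dict(np.load("w3.npz"))
_,_=blob(c,242,190,45,.014,.04,.024)
_,_=blob(c,400,193,38,.010,.04,.020)
_,_=blob(c,317,240,60,.20,.30,.262)
# dark hole of wheel, rings of turntable
g=cv2.cvtColor(c["frame"],cv2.COLOR_RGB2GRAY)
m=np.zeros_like(g);m[178:208,385:415]=g[178:208,385:415]<90
M=cv2.moments(m);print('hole',M['m00'],ray(c,[M['m10']/M['m00'],M['m01']/M['m00']],.02))
t=ray(c,[0,0],0)
E
```

```text
circle [ 0.3492 -0.3096] 0.0551 ellipse [ 0.3484 -0.3089] [0.1044 0.1102] rect [ 0.3479 -0.3083] [0.11   0.1046] 45.9 h50/95 [0.0243 0.0256]
circle [ 0.557  -0.2421] 0.0504 ellipse [ 0.5571 -0.2423] [0.0977 0.0996] rect [ 0.557  -0.2423] [0.1001 0.0977] 17.9 h50/95 [0.0209 0.0223]
circle [ 0.4413 -0.2605] 0.037 ellipse [ 0.4392 -0.2541] [0.0516 0.0705] rect [ 0.4381 -0.2505] [0.068  0.0496] 17.8 h50/95 [0.256  0.2757]
hole 111.0 [[ 0.55901221 -0.2432627   0.02      ]]
```

```bash
cat >> h.py <<'E'
from scipy.optimize import least_squares
def cfit(P,r):
    f=lambda p:np.hypot(P[:,0]-p[0],P[:,1]-p[1])-(p[2] if r is None else r)
    s=least_squares(f,[*np.median(P,0),r or .05],loss='soft_l1',f_scale=.0006)
    return s.x.round(4),np.abs(f(s.x)).mean().round(5)
E
python3 - <<'E'
from h import *
c=dict(np.load("w3.npz"))
for u,v,r,lo,z,R in((242,192,45,.014,.024,.055),(400,193,38,.010,.02,.05)):
    _,P=blob(c,u,v,r,lo,.04,z); print(cfit(P,None),cfit(P,R-.0005))
# rings/rim by intensity edges: ellipse contours of turntable
g=cv2.cvtColor(c["frame"],cv2.COLOR_RGB2HSV)
m=(g[...,1]<60).astype(np.uint8);m[:,:190]=0;m[:140]=0;m[245:]=0;m[:,300:]=0
cs=max(cv2.findContours(m,0,1)[0],key=cv2.contourArea);print(cv2.boundingRect(cs))
P=ray(c,cs[:,0],.024)[:,:2];print(cfit(P,None),cfit(P,.0545))
E
```

```text
circle [ 0.3492 -0.3096] 0.0551 ellipse [ 0.3484 -0.3089] [0.1044 0.1102] rect [ 0.3479 -0.3083] [0.11   0.1046] 45.9 h50/95 [0.0243 0.0256]
(array([ 0.349 , -0.3096,  0.0541]), np.float64(0.00108)) (array([ 0.3491, -0.3097,  0.0545]), np.float64(0.00116))
circle [ 0.557  -0.2421] 0.0504 ellipse [ 0.5571 -0.2423] [0.0977 0.0996] rect [ 0.557  -0.2423] [0.1001 0.0977] 17.9 h50/95 [0.0209 0.0223]
(array([ 0.5571, -0.2423,  0.0493]), np.float64(0.00042)) (array([ 0.5571, -0.2423,  0.0495]), np.float64(0.00044))
(199, 140, 101, 105)
(array([ 0.3606, -0.3135,  0.0661]), np.float64(0.0086)) (array([ 0.3513, -0.3109,  0.0545]), np.float64(0.01177))
```

```bash
python3 - <<'E'
from h import *
go(.3486,-.3097,.09,107.7)
E
```

```text
t 5.425 pos [ 0.4409 -0.26    0.23  ] [-1.7999e+02 -8.0000e-02  1.0793e+02] -> d [-0.0955 -0.5154  0.7001] r [-0.     -0.0002  0.0006]
```

Call:
apply_moves --rows '[{"tx": -0.01, "ty": -0.1, "tz": 0, "rx": 0, "ry": 0, "rz": 0, "jaw": 0.3}, {"tx": -0.05, "ty": -0.3, "tz": 0.06, "rx": 0, "ry": 0, "rz": 0, "jaw": 0.3}, {"tx": -0.095, "ty": -0.45, "tz": 0.2, "rx": 0, "ry": 0, "rz": 0, "jaw": 0.3}, {"tx": -0.095, "ty": -0.515, "tz": 0.4, "rx": 0, "ry": 0, "rz": 0, "jaw": 0.3}, {"tx": -0.095, "ty": -0.515, "tz": 0.6, "rx": 0, "ry": 0, "rz": 0, "jaw": 0.3}, {"tx": -0.095, "ty": -0.515, "tz": 0.7, "rx": 0, "ry": 0, "rz": 0, "jaw": 0.3}, {"tx": -0.095, "ty": -0.515, "tz": 0.7, "rx": 0, "ry": 0, "rz": 0, "jaw": 0.3}]'

```text
time_s: 6.3
tcp_pos: [0.3483, -0.308, 0.089]
tcp_rot: [-179.9, -0.2, 108.0]
force: [0.1, -0.1, -1.5]
grip_width: 0.0543
grasp_force: 30.0
```

```bash
python3 - <<'E'
from h import *
go(.3486,-.3097,.032,107.7)
c=wrist("w4")
E
```

```text
t 6.3 pos [ 0.3483 -0.308   0.089 ] [-179.95   -0.22  108.02] -> d [-0.0098 -0.001   0.2849] r [-0.0002 -0.0006  0.0009]
```

View pics/w4.png

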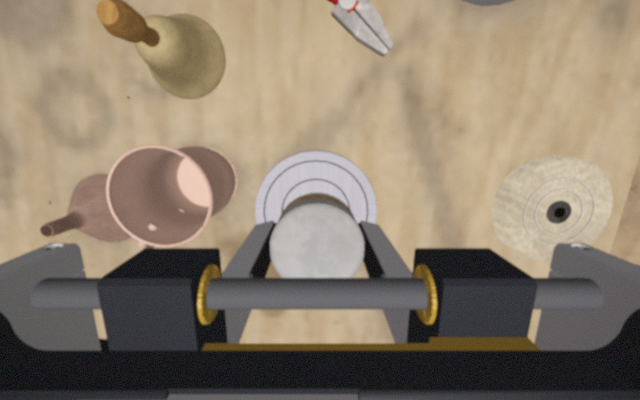

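Turntable's visible arc centres on about column 316, with the held tin at (317,243); both arcs are clear above row 215.

```bash
python3 - <<'E'
from h import *
c=dict(np.load("w4.npz"));W=cloud(c)
print('tin top z',np.median(W[235:255,300:335,2]))
for lo,hi,z,R,vmax in((.014,.04,.024,.055,205),(.10,.13,.1157,.0275,222)):
    m=((W[...,2]>lo)&(W[...,2]<hi)).astype(np.uint8);m[:,:240]=0;m[:,400:]=0;m[290:]=0
    cs=max(cv2.findContours(m,0,1)[0],key=cv2.contourArea)[:,0]
    cs=cs[(cs[:,1]<vmax)]
    hull=cv2.convexHull(cs)[:,0];hull=hull[hull[:,1]<vmax-2]
    P=ray(c,hull,z)[:,:2];print(len(hull),cs.min(0),cs.max(0),cfit(P,R-.0003),cfit(P,None))
for u,v,r,lo,z,R in((558,210,75,.010,.02,.05),):
    _,P=blob(c,u,v,r,lo,.04,z); print(cfit(P,None),cfit(P,R-.0005))
E
```

```text
tin top z 0.1149182886863184
24 [255 150] [375 204] (array([ 0.3487, -0.3105,  0.0547]), np.float64(0.00013)) (array([ 0.3485, -0.31  ,  0.0543]), np.float64(7e-05))
13 [277 197] [355 221] (array([ 0.3475, -0.3041,  0.0272]), np.float64(0.00027)) (array([ 0.3468, -0.3015,  0.0248]), np.float64(5e-05))
circle [ 0.5545 -0.2421] 0.0527 ellipse [ 0.5533 -0.2413] [0.0944 0.1044] rect [ 0.5536 -0.2416] [0.1024 0.0981] 44.1 h50/95 [0.021  0.0224]
(array([ 0.5539, -0.2423,  0.0501]), np.float64(0.00241)) (array([ 0.5534, -0.2424,  0.0495]), np.float64(0.00247))
```

```bash
python3 - <<'E'
from h import *
c=dict(np.load("w4.npz"));W=cloud(c)
g=cv2.cvtColor(c["frame"],cv2.COLOR_RGB2GRAY)
print(g[190:215,317],W[190:215,317,2].round(3))
for lo in(.110,.112):
    m=((W[...,2]>lo)&(W[...,2]<.13)&(g>110)).astype(np.uint8);m[:,:265]=0;m[:,370:]=0;m[290:]=0
    cs=max(cv2.findContours(m,0,1)[0],key=cv2.contourArea)[:,0];print(cs.min(0),cs.max(0))
    hull=cv2.convexHull(cs)[:,0]
    for a,b in((0,222),(0,280)):
        h=hull[(hull[:,1]<b)|(hull[:,1]>262)*(b>230)]
        P=ray(c,h,.115)[:,:2];print(len(h),cfit(P,.0272),cfit(P,None))
E
```

```text
[199 193 167 126  96  87  86  83  86  89  90  91 109 128 152 162 167 171
 173 178 177 180 180 181 180] [0.025 0.024 0.083 0.087 0.092 0.094 0.097 0.099 0.103 0.106 0.107 0.111
 0.113 0.115 0.115 0.116 0.117 0.116 0.114 0.114 0.116 0.115 0.115 0.115
 0.115]
[270 203] [364 277]
14 (array([ 0.3323, -0.261 ,  0.0272]), np.float64(0.00451)) (array([ 0.3487, -0.3073,  0.0279]), np.float64(3e-05))
33 (array([ 0.3485, -0.3067,  0.0272]), np.float64(0.00026)) (array([ 0.3486, -0.3069,  0.0275]), np.float64(7e-05))
[270 203] [364 277]
11 (array([ 0.331 , -0.2605,  0.0272]), np.float64(0.0032)) (array([-102.4741,  262.6349,  282.3062]), np.float64(0.00182))
30 (array([ 0.3485, -0.3067,  0.0272]), np.float64(0.00027)) (array([ 0.3486, -0.307 ,  0.0275]), np.float64(7e-05))
```

Call:
apply_moves --rows '[{"tx": -0.015, "ty": -0.005, "tz": 0.12, "rx": 0, "ry": 0, "rz": 0, "jaw": 0.3}, {"tx": -0.015, "ty": -0.005, "tz": 0.23, "rx": 0, "ry": 0, "rz": 0, "jaw": 0.3}, {"tx": -0.015, "ty": -0.005, "tz": 0.27, "rx": 0, "ry": 0, "rz": 0, "jaw": 0.3}, {"tx": -0.015, "ty": -0.005, "tz": 0.283, "rx": 0, "ry": 0, "rz": 0, "jaw": 0.3}, {"tx": -0.015, "ty": -0.005, "tz": 0.286, "rx": 0, "ry": 0, "rz": 0, "jaw": 0.3}]'

```text
time_s: 6.98
tcp_pos: [0.3494, -0.3142, 0.0343]
tcp_rot: [180.0, 0.1, 108.0]
force: [0.4, -0.2, -1.7]
grip_width: 0.0542
grasp_force: 30.0
```

```bash
python3 - <<'E'
from h import *
from workcell import optics
go(.3483,-.3112,.0313)
optics.camera("wrist");go(.3483,-.3112,.0313)
optics.camera("wrist");go(.3483,-.3112,.0313,107.9)
E
```

```text
t 6.975 pos [ 0.3494 -0.3142  0.0343] [1.7997e+02 1.0000e-01 1.0796e+02] -> d [ 0.0161 -0.0007  0.0148] r [0. 0. 0.]
t 7.025 pos [ 0.3493 -0.3142  0.0342] [1.7997e+02 1.0000e-01 1.0795e+02] -> d [ 0.0158 -0.0002  0.0143] r [0. 0. 0.]
t 7.075 pos [ 0.3492 -0.3141  0.0341] [1.7998e+02 8.0000e-02 1.0794e+02] -> d [0.0155 0.     0.0139] r [0.0001 0.0002 0.0001]
```

Call:
apply_moves --rows '[{"tx": 0.015, "ty": -0.001, "tz": 0, "rx": 0, "ry": 0, "rz": 0, "jaw": 0.3}, {"tx": 0.015, "ty": -0.001, "tz": 0.005, "rx": 0, "ry": 0, "rz": 0, "jaw": 0.3}, {"tx": 0.015, "ty": -0.001, "tz": 0.009, "rx": 0, "ry": 0, "rz": 0, "jaw": 0.3}, {"tx": 0.015, "ty": -0.001, "tz": 0.012, "rx": 0, "ry": 0, "rz": 0, "jaw": 0.3}, {"tx": 0.015, "ty": -0.001, "tz": 0.012, "rx": 0, "ry": 0, "rz": 0, "jaw": 0.3}, {"tx": 0.015, "ty": -0.001, "tz": 0.012, "rx": 0, "ry": 0, "rz": 0, "jaw": 0.3}]'

```text
time_s: 7.82
tcp_pos: [0.3477, -0.3108, 0.0313]
tcp_rot: [-180.0, -0.0, 107.9]
force: [-1.2, 2.7, 5.6]
grip_width: 0.0547
grasp_force: 30.0
```

```bash
python3 - <<'E'
from h import *
go(.3483,-.3112,.0313)
E
```

```text
t 7.825 pos [ 0.3477 -0.3108  0.0313] [-1.7999e+02 -3.0000e-02  1.0794e+02] -> d [-0.0028  0.0022 -0.    ] r [0. 0. 0.]
```

Call:
apply_moves --rows '[{"tx": 0, "ty": 0, "tz": 0, "rx": 0, "ry": 0, "rz": 0, "jaw": 0.65}, {"tx": 0, "ty": 0, "tz": 0, "rx": 0, "ry": 0, "rz": 0, "jaw": 0.75}, {"tx": 0, "ty": 0, "tz": -0.03, "rx": 0, "ry": 0, "rz": 0, "jaw": 0.75}, {"tx": 0, "ty": 0, "tz": -0.15, "rx": 0, "ry": 0, "rz": 0, "jaw": 0.75}, {"tx": 0, "ty": 0, "tz": -0.4, "rx": 0, "ry": 0, "rz": 0, "jaw": 0.75}, {"tx": 0, "ty": 0, "tz": -0.65, "rx": 0, "ry": 0, "rz": 0, "jaw": 0.75}, {"tx": 0, "ty": 0, "tz": -0.8, "rx": 0, "ry": 0, "rz": 0, "jaw": 0.75}, {"tx": 0, "ty": 0, "tz": -0.8, "rx": 0, "ry": 0, "rz": 0, "jaw": 1}]'

```text
time_s: 8.82
tcp_pos: [0.3488, -0.3123, 0.1938]
tcp_rot: [179.9, 0.3, 107.9]
force: [-0.3, 0.4, -0.9]
grip_width: 0.077
grasp_force: 0.0
```

```bash
cat >> h.py <<'E'
def lid(c,lo,hi,z,R,box,g0=0):
    W=cloud(c);g=cv2.cvtColor(c["frame"],cv2.COLOR_RGB2GRAY)
    m=((W[...,2]>lo)&(W[...,2]<hi)&(g>g0)).astype(np.uint8);u0,u1,v0,v1=box
    k=np.zeros_like(m);k[v0:v1,u0:u1]=m[v0:v1,u0:u1]
    cs=max(cv2.findContours(k,0,1)[0],key=cv2.contourArea);h=cv2.convexHull(cs)[:,0]
    P=ray(c,h,z)[:,:2];print(len(h),cs[:,0].min(0),cs[:,0].max(0),cfit(P,R),cfit(P,None))
E
python3 - <<'E'
from h import *
c=wrist("w5")
W=cloud(c);print(W[170:190:5,320,2])
lid(c,.014,.04,.024,.0547,(220,420,60,290))
lid(c,.053,.07,.058,.0272,(250,390,100,290),110)
go(.44,-.1,.25,107.7)
E
```

```text
[0.05781612 0.05769391 0.0568179  0.05762314]
40 [273 140] [359 225] (array([ 0.3488, -0.3104,  0.0547]), np.float64(0.00014)) (array([ 0.3488, -0.3103,  0.0546]), np.float64(0.0001))
29 [292 165] [340 212] (array([ 0.3481, -0.3094,  0.0272]), np.float64(0.00023)) (array([ 0.3481, -0.3094,  0.0274]), np.float64(9e-05))
t 8.875 pos [ 0.348  -0.3112  0.1915] [1.7997e+02 1.2000e-01 1.0794e+02] -> d [ 0.8623  0.7633 -0.294 ] r [0.0001 0.0003 0.0007]
```

View pics/w5.png

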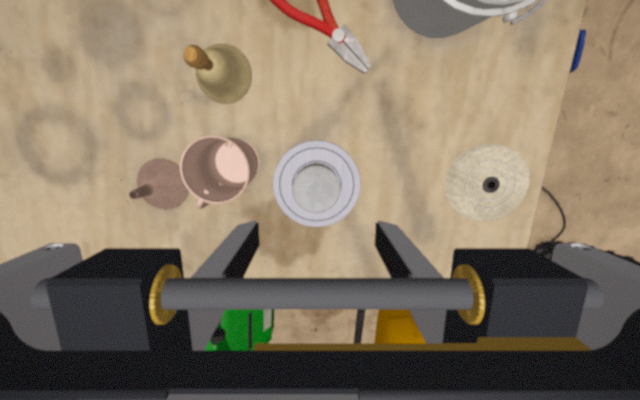

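The tin stands in the middle of the turntable (lid at (316,188), disc at (316,183); offset about 1 mm). Next is the finial.

Call:
apply_moves --rows '[{"tx": 0.06, "ty": 0.04, "tz": -0.1, "rx": 0, "ry": 0, "rz": 0, "jaw": 1}, {"tx": 0.2, "ty": 0.13, "tz": -0.25, "rx": 0, "ry": 0, "rz": 0, "jaw": 1}, {"tx": 0.4, "ty": 0.26, "tz": -0.3, "rx": 0, "ry": 0, "rz": 0, "jaw": 1}, {"tx": 0.6, "ty": 0.4, "tz": -0.3, "rx": 0, "ry": 0, "rz": 0, "jaw": 1}, {"tx": 0.8, "ty": 0.53, "tz": -0.3, "rx": 0, "ry": 0, "rz": 0, "jaw": 1}, {"tx": 1, "ty": 0.66, "tz": -0.3, "rx": 0, "ry": 0, "rz": 0, "jaw": 1}]'

```text
time_s: 9.62
tcp_pos: [0.411, -0.078, 0.2486]
tcp_rot: [-179.9, -0.1, 107.9]
force: [1.0, 0.0, -0.1]
grip_width: 0.0942
grasp_force: 0.0
```

Call:
apply_moves --rows '[{"tx": 0.2, "ty": 0.13, "tz": 0, "rx": 0, "ry": 0, "rz": 0, "jaw": 1}, {"tx": 0.42, "ty": 0.28, "tz": 0, "rx": 0, "ry": 0, "rz": 0, "jaw": 1}, {"tx": 0.62, "ty": 0.41, "tz": 0, "rx": 0, "ry": 0, "rz": 0, "jaw": 1}, {"tx": 0.78, "ty": 0.51, "tz": 0.1, "rx": 0, "ry": 0, "rz": 0, "jaw": 1}, {"tx": 0.89, "ty": 0.58, "tz": 0.2, "rx": 0, "ry": 0, "rz": 0, "jaw": 1}, {"tx": 0.94, "ty": 0.61, "tz": 0.25, "rx": 0, "ry": 0, "rz": 0, "jaw": 1}, {"tx": 0.94, "ty": 0.61, "tz": 0.25, "rx": 0, "ry": 0, "rz": 0, "jaw": 1}]'

```text
time_s: 10.5
tcp_pos: [0.4688, 0.1365, 0.199]
tcp_rot: [-179.8, -0.0, 108.0]
force: [-0.0, 0.9, 0.6]
grip_width: 0.094
grasp_force: 0.0
```

```bash
python3 - <<'E'
from h import *
c=wrist("w6")
go(.4707,.1366,.1,107.7)
E
```

```text
t 10.55 pos [0.4695 0.1361 0.2002] [-1.7991e+02 -1.0000e-02  1.0794e+02] -> d [3.000e-04 7.400e-03 5.009e-01] r [-0.0003 -0.      0.0007]
```

View pics/w6.png

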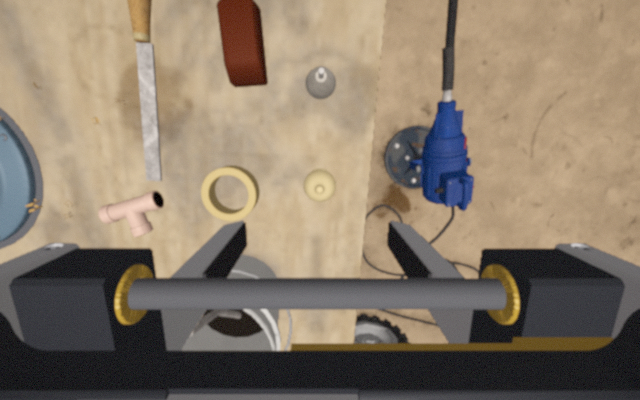

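Finial at (320,185), tape (229,193), cone (320,80) with mandrel tip, brown bar (242,42).

```bash
python3 - <<'E'
from h import *
c=dict(np.load("w6.npz"))
_,P=blob(c,320,185,25,.012,.08,.031);print(cfit(P,None))
_,P=blob(c,320,185,25,.022,.08,.031);print(cfit(P,None))
W=cloud(c);q=W[175:198,308:332];q=q[q[...,2]>.05];print('tip',q.mean(0),q[:,2].max())
go(.4707,.1366,.012,107.7)
E
```

```text
circle [0.4716 0.1398] 0.0203 ellipse [0.4716 0.1397] [0.0391 0.0394] rect [0.4717 0.1395] [0.0391 0.0399] 63.0 h50/95 [0.0468 0.0567]
(array([0.4716, 0.1397, 0.0196]), np.float64(0.00032))
circle [0.4716 0.1398] 0.0203 ellipse [0.4716 0.1397] [0.0391 0.0394] rect [0.4717 0.1395] [0.0391 0.0399] 63.0 h50/95 [0.0468 0.0567]
(array([0.4716, 0.1397, 0.0196]), np.float64(0.00032))
tip [0.47054179 0.14172388 0.05824844] 0.3787831513163308
t 10.55 pos [0.4695 0.1361 0.2002] [-1.7991e+02 -1.0000e-02  1.0794e+02] -> d [3.000e-04 8.100e-03 9.409e-01] r [-0.0003 -0.      0.0007]
```

Call:
apply_moves --rows '[{"tx": 0.014, "ty": 0.016, "tz": 0.15, "rx": 0, "ry": 0, "rz": 0, "jaw": 1}, {"tx": 0.014, "ty": 0.016, "tz": 0.4, "rx": 0, "ry": 0, "rz": 0, "jaw": 1}, {"tx": 0.014, "ty": 0.016, "tz": 0.65, "rx": 0, "ry": 0, "rz": 0, "jaw": 1}, {"tx": 0.014, "ty": 0.016, "tz": 0.84, "rx": 0, "ry": 0, "rz": 0, "jaw": 1}, {"tx": 0.014, "ty": 0.016, "tz": 0.92, "rx": 0, "ry": 0, "rz": 0, "jaw": 1}, {"tx": 0.014, "ty": 0.016, "tz": 0.94, "rx": 0, "ry": 0, "rz": 0, "jaw": 1}, {"tx": 0.014, "ty": 0.016, "tz": 0.94, "rx": 0, "ry": 0, "rz": 0, "jaw": 0.8}, {"tx": 0.014, "ty": 0.016, "tz": 0.94, "rx": 0, "ry": 0, "rz": 0, "jaw": 0.7}]'

```text
time_s: 11.55
tcp_pos: [0.4734, 0.1403, 0.0144]
tcp_rot: [179.8, 0.0, 107.9]
force: [0.6, 0.3, 0.4]
grip_width: 0.0771
grasp_force: 0.0
```

```bash
python3 - <<'E'
from h import *
go(.4716,.1397,.012,107.7)
E
```

```text
t 11.55 pos [0.4734 0.1403 0.0144] [1.7983e+02 4.0000e-02 1.0794e+02] -> d [ 0.0002 -0.0095  0.012 ] r [0.0005 0.0001 0.0007]
```

Call:
apply_moves --rows '[{"tx": 0, "ty": -0.004, "tz": 0.006, "rx": 0, "ry": 0, "rz": 0, "jaw": 0.6}, {"tx": 0, "ty": -0.004, "tz": 0.006, "rx": 0, "ry": 0, "rz": 0, "jaw": 0.5}, {"tx": 0, "ty": -0.004, "tz": 0.006, "rx": 0, "ry": 0, "rz": 0, "jaw": 0.4}, {"tx": 0, "ty": -0.004, "tz": 0.006, "rx": 0, "ry": 0, "rz": 0, "jaw": 0.2}, {"tx": 0, "ty": -0.004, "tz": 0.006, "rx": 0, "ry": 0, "rz": 0, "jaw": 0.2}, {"tx": 0, "ty": -0.004, "tz": 0.006, "rx": 0, "ry": 0, "rz": 0, "jaw": 0.2}]'

```text
time_s: 12.3
tcp_pos: [0.4711, 0.1399, 0.0116]
tcp_rot: [-180.0, -0.0, 107.9]
force: [-1.3, -0.6, 1.4]
grip_width: 0.0372
grasp_force: 30.0
```

Call:
apply_moves --rows '[{"tx": 0, "ty": 0, "tz": -0.1, "rx": 0, "ry": 0, "rz": 0, "jaw": 0.2}, {"tx": 0, "ty": 0, "tz": -0.3, "rx": 0, "ry": 0, "rz": 0, "jaw": 0.2}, {"tx": 0, "ty": 0, "tz": -0.55, "rx": 0, "ry": 0, "rz": 0, "jaw": 0.2}, {"tx": 0, "ty": 0, "tz": -0.8, "rx": 0, "ry": 0, "rz": 0, "jaw": 0.2}, {"tx": -0.06, "ty": -0.04, "tz": -0.95, "rx": 0, "ry": 0, "rz": 0, "jaw": 0.2}, {"tx": -0.18, "ty": -0.12, "tz": -1, "rx": 0, "ry": 0, "rz": 0, "jaw": 0.2}, {"tx": -0.34, "ty": -0.22, "tz": -1, "rx": 0, "ry": 0, "rz": 0, "jaw": 0.2}, {"tx": -0.5, "ty": -0.33, "tz": -1, "rx": 0, "ry": 0, "rz": 0, "jaw": 0.2}]'

```text
time_s: 13.3
tcp_pos: [0.4388, 0.0236, 0.2114]
tcp_rot: [180.0, 0.0, 108.0]
force: [0.4, -0.3, -1.7]
grip_width: 0.0368
grasp_force: 30.0
```

Call:
apply_moves --rows '[{"tx": -0.15, "ty": -0.1, "tz": -0.08, "rx": 0, "ry": 0, "rz": 0, "jaw": 0.2}, {"tx": -0.32, "ty": -0.21, "tz": -0.1, "rx": 0, "ry": 0, "rz": 0, "jaw": 0.2}, {"tx": -0.5, "ty": -0.33, "tz": -0.1, "rx": 0, "ry": 0, "rz": 0, "jaw": 0.2}, {"tx": -0.68, "ty": -0.45, "tz": -0.1, "rx": 0, "ry": 0, "rz": 0, "jaw": 0.2}, {"tx": -0.84, "ty": -0.55, "tz": -0.1, "rx": 0, "ry": 0, "rz": 0, "jaw": 0.2}, {"tx": -0.95, "ty": -0.62, "tz": -0.1, "rx": 0, "ry": 0, "rz": 0, "jaw": 0.2}, {"tx": -1, "ty": -0.66, "tz": -0.1, "rx": 0, "ry": 0, "rz": 0, "jaw": 0.2}]'

```text
time_s: 14.18
tcp_pos: [0.3748, -0.2073, 0.2312]
tcp_rot: [-180.0, -0.0, 107.8]
force: [0.0, -0.9, -1.5]
grip_width: 0.0373
grasp_force: 30.0
```

```bash
python3 - <<'E'
from h import *
c=wrist("w7")
go(.3481,-.3094,.12,107.9)
E
```

```text
t 14.225 pos [ 0.3746 -0.2079  0.2312] [-179.96   -0.    107.84] -> d [-0.4427 -0.2811  0.5564] r [-0.0001 -0.     -0.0002]
```

View pics/w7.png

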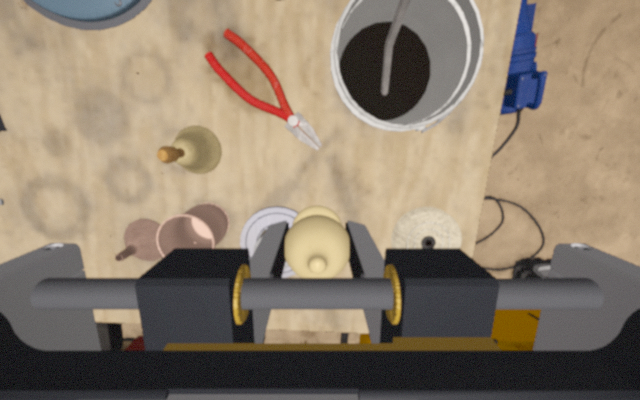

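The finial is held at (317,245), tip at (317,264), foot's front edge near (318,208). I check its uprightness by rays.

```bash
python3 - <<'E'
from h import *
c=dict(np.load("w7.npz"));z0=.2312-.0116
hsv=cv2.cvtColor(c["frame"],cv2.COLOR_RGB2HSV);W=cloud(c)
m=((W[...,2]>.2)&(W[...,2]<.30)).astype(np.uint8);k=np.zeros_like(m);k[195:285,278:356]=m[195:285,278:356]
cs=max(cv2.findContours(k,0,1)[0],key=cv2.contourArea)[:,0];print(cs.min(0),cs.max(0))
# foot arc
top=cs[cs[:,1]<216];P=ray(c,cv2.convexHull(top)[:,0],z0+.003)[:,:2];print('foot',cfit(P,.0173))
# ball silhouette
b=cs[(cs[:,1]>225)&(cs[:,1]<262)];P=ray(c,cv2.convexHull(b)[:,0],z0+.031)[:,:2];print('ball',cfit(P,.02),cfit(P,None))
g=cv2.cvtColor(c["frame"],6)
print(g[250:280,317])
print('tip ray',ray(c,[317,264],z0+.0575), 'tcp .3746 -.2079')
E
```

```text
[278 205] [355 277]
foot (array([ 0.3751, -0.2062,  0.0173]), np.float64(3e-05))
ball (array([ 0.3749, -0.2059,  0.02  ]), np.float64(0.00579)) (array([ 0.3752, -0.2068,  0.0258]), np.float64(1e-05))
[185 183 176 168 160 151 146 150 166 181 191 197 207 215 216 217 214 212
 210 207 203 200 197 191 191 194 186 163 121  81]
tip ray [[ 0.3752313  -0.20623835  0.2771    ]] tcp .3746 -.2079
```

Call:
apply_moves --rows '[{"tx": -0.05, "ty": -0.03, "tz": 0, "rx": 0, "ry": 0, "rz": 0, "jaw": 0.2}, {"tx": -0.16, "ty": -0.1, "tz": 0.05, "rx": 0, "ry": 0, "rz": 0, "jaw": 0.2}, {"tx": -0.29, "ty": -0.19, "tz": 0.15, "rx": 0, "ry": 0, "rz": 0, "jaw": 0.2}, {"tx": -0.39, "ty": -0.25, "tz": 0.3, "rx": 0, "ry": 0, "rz": 0, "jaw": 0.2}, {"tx": -0.449, "ty": -0.287, "tz": 0.45, "rx": 0, "ry": 0, "rz": 0, "jaw": 0.2}, {"tx": -0.449, "ty": -0.287, "tz": 0.56, "rx": 0, "ry": 0, "rz": 0, "jaw": 0.2}, {"tx": -0.449, "ty": -0.287, "tz": 0.6, "rx": 0, "ry": 0, "rz": 0, "jaw": 0.2}, {"tx": -0.449, "ty": -0.287, "tz": 0.6, "rx": 0, "ry": 0, "rz": 0, "jaw": 0.2}]'

```text
time_s: 15.22
tcp_pos: [0.3485, -0.3092, 0.1117]
tcp_rot: [-180.0, -0.0, 108.0]
force: [0.1, 0.3, -1.0]
grip_width: 0.0372
grasp_force: 30.0
```

```bash
python3 - <<'E'
from h import *
from workcell import optics
for i in range(3): optics.camera("top")
go(.3475,-.311,.0696)
E
```

```text
t 15.375 pos [ 0.349  -0.3101  0.1129] [1.7996e+02 1.3000e-01 1.0797e+02] -> d [-0.0015 -0.0089  0.2164] r [0. 0. 0.]
```

Call:
apply_moves --rows '[{"tx": -0.002, "ty": -0.006, "tz": 0.05, "rx": 0, "ry": 0, "rz": 0, "jaw": 0.2}, {"tx": -0.002, "ty": -0.006, "tz": 0.12, "rx": 0, "ry": 0, "rz": 0, "jaw": 0.2}, {"tx": -0.002, "ty": -0.006, "tz": 0.17, "rx": 0, "ry": 0, "rz": 0, "jaw": 0.2}, {"tx": -0.002, "ty": -0.006, "tz": 0.195, "rx": 0, "ry": 0, "rz": 0, "jaw": 0.2}, {"tx": -0.002, "ty": -0.006, "tz": 0.2, "rx": 0, "ry": 0, "rz": 0, "jaw": 0.2}, {"tx": -0.002, "ty": -0.006, "tz": 0.2, "rx": 0, "ry": 0, "rz": 0, "jaw": 0.2}, {"tx": -0.002, "ty": -0.006, "tz": 0.2, "rx": 0, "ry": 0, "rz": 0, "jaw": 0.2}, {"tx": -0.002, "ty": -0.006, "tz": 0.2, "rx": 0, "ry": 0, "rz": 0, "jaw": 0.2}]'

```text
time_s: 16.38
tcp_pos: [0.3475, -0.3105, 0.072]
tcp_rot: [180.0, 0.0, 107.9]
force: [0.3, -1.3, -1.4]
grip_width: 0.0372
grasp_force: 30.0
```

```bash
python3 - <<'E'
from h import *
go(.3475,-.311,.0696)
E
```

```text
t 16.375 pos [ 0.3475 -0.3105  0.072 ] [1.7999e+02 3.0000e-02 1.0793e+02] -> d [-0.0023 -0.0005  0.0118] r [0. 0. 0.]
```

Call:
apply_moves --rows '[{"tx": -0.002, "ty": 0, "tz": 0.005, "rx": 0, "ry": 0, "rz": 0, "jaw": 0.2}, {"tx": -0.002, "ty": 0, "tz": 0.009, "rx": 0, "ry": 0, "rz": 0, "jaw": 0.2}, {"tx": -0.002, "ty": 0, "tz": 0.012, "rx": 0, "ry": 0, "rz": 0, "jaw": 0.2}, {"tx": -0.002, "ty": 0, "tz": 0.013, "rx": 0, "ry": 0, "rz": 0, "jaw": 0.2}, {"tx": -0.002, "ty": 0, "tz": 0.013, "rx": 0, "ry": 0, "rz": 0, "jaw": 0.2}]'

```text
time_s: 17.0
tcp_pos: [0.3476, -0.3112, 0.0696]
tcp_rot: [-180.0, 0.1, 107.9]
force: [-2.3, 1.0, 4.2]
grip_width: 0.0372
grasp_force: 30.0
```

Contact at 4 N. Release slowly and rise.

Call:
apply_moves --rows '[{"tx": 0, "ty": 0, "tz": 0, "rx": 0, "ry": 0, "rz": 0, "jaw": 0.45}, {"tx": 0, "ty": 0, "tz": 0, "rx": 0, "ry": 0, "rz": 0, "jaw": 0.6}, {"tx": 0, "ty": 0, "tz": 0, "rx": 0, "ry": 0, "rz": 0, "jaw": 0.7}, {"tx": 0, "ty": 0, "tz": -0.1, "rx": 0, "ry": 0, "rz": 0, "jaw": 0.7}, {"tx": 0, "ty": 0, "tz": -0.3, "rx": 0, "ry": 0, "rz": 0, "jaw": 0.7}, {"tx": 0, "ty": 0, "tz": -0.55, "rx": 0, "ry": 0, "rz": 0, "jaw": 0.7}, {"tx": 0, "ty": 0, "tz": -0.75, "rx": 0, "ry": 0, "rz": 0, "jaw": 0.7}, {"tx": 0, "ty": 0, "tz": -0.8, "rx": 0, "ry": 0, "rz": 0, "jaw": 0.7}]'

```text
time_s: 18.0
tcp_pos: [0.3483, -0.3118, 0.2318]
tcp_rot: [179.9, 0.3, 107.9]
force: [0.5, 0.4, 0.3]
grip_width: 0.0659
grasp_force: 0.0
```

```bash
python3 - <<'E'
from h import *
c=wrist("w8")
W=cloud(c);z0=.058
lid(c,.014,.04,.024,.0547,(220,420,60,290))
lid(c,.053,.062,.058,.0272,(250,390,100,290),90)
_,P=blob(c,318,190,40,.070,.13,z0+.031);print('ball',cfit(P,None))
go(.4707,.1366,.25,107.7)
E
```

```text
41 [277 140] [356 217] (array([ 0.3488, -0.3102,  0.0547]), np.float64(0.0002)) (array([ 0.3488, -0.3102,  0.0545]), np.float64(8e-05))
22 [295 162] [337 199] (array([ 0.3479, -0.3092,  0.0272]), np.float64(9e-05)) (array([ 0.3479, -0.3092,  0.0273]), np.float64(8e-05))
circle [ 0.348 -0.311] 0.0205 ellipse [ 0.3479 -0.311 ] [0.0391 0.0398] rect [ 0.3479 -0.3111] [0.0384 0.039 ] 17.9 h50/95 [0.1047 0.1149]
ball (array([ 0.3479, -0.311 ,  0.0197]), np.float64(0.0003))
t 18.05 pos [ 0.3481 -0.3115  0.2312] [179.93   0.22 107.94] -> d [ 1.9426  1.2735 -0.0997] r [0.0002 0.0006 0.0007]
```

View pics/w8.png

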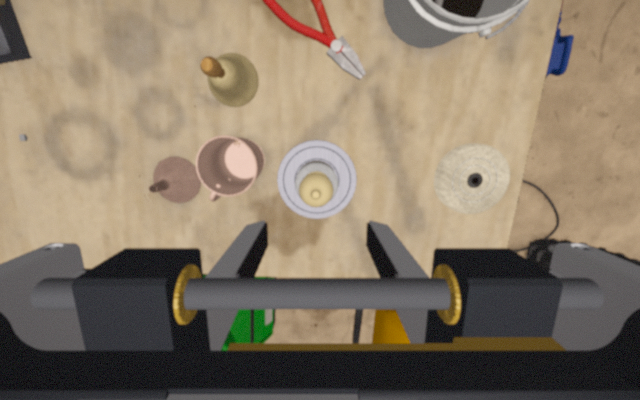

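The finial stands upright on the lid (316,187), within 2 mm of its centre. Now the cone.

Call:
apply_moves --rows '[{"tx": 0.08, "ty": 0.07, "tz": -0.1, "rx": 0, "ry": 0, "rz": 0, "jaw": 0.7}, {"tx": 0.25, "ty": 0.2, "tz": -0.1, "rx": 0, "ry": 0, "rz": 0, "jaw": 1}, {"tx": 0.45, "ty": 0.35, "tz": -0.1, "rx": 0, "ry": 0, "rz": 0, "jaw": 1}, {"tx": 0.65, "ty": 0.5, "tz": -0.1, "rx": 0, "ry": 0, "rz": 0, "jaw": 1}, {"tx": 0.86, "ty": 0.65, "tz": -0.1, "rx": 0, "ry": 0, "rz": 0, "jaw": 1}]'

```text
time_s: 18.68
tcp_pos: [0.4176, -0.1051, 0.2466]
tcp_rot: [-179.9, -0.2, 107.9]
force: [1.1, -0.3, 0.0]
grip_width: 0.0937
grasp_force: 0.0
```

Call:
apply_moves --rows '[{"tx": 0.2, "ty": 0.12, "tz": 0, "rx": 0, "ry": 0, "rz": 0, "jaw": 1}, {"tx": 0.42, "ty": 0.24, "tz": 0, "rx": 0, "ry": 0, "rz": 0, "jaw": 1}, {"tx": 0.64, "ty": 0.35, "tz": 0, "rx": 0, "ry": 0, "rz": 0, "jaw": 1}, {"tx": 0.86, "ty": 0.42, "tz": 0, "rx": 0, "ry": 0, "rz": 0, "jaw": 1}]'

```text
time_s: 19.18
tcp_pos: [0.4441, 0.0843, 0.2465]
tcp_rot: [-179.8, -0.1, 108.0]
force: [0.1, -0.1, 0.8]
grip_width: 0.0936
grasp_force: 0.0
```

Call:
apply_moves --rows '[{"tx": 0.2, "ty": 0.06, "tz": 0, "rx": 0, "ry": 0, "rz": 0, "jaw": 1}, {"tx": 0.42, "ty": 0.12, "tz": 0, "rx": 0, "ry": 0, "rz": 0, "jaw": 1}, {"tx": 0.62, "ty": 0.17, "tz": 0, "rx": 0, "ry": 0, "rz": 0, "jaw": 1}, {"tx": 0.77, "ty": 0.2, "tz": 0, "rx": 0, "ry": 0, "rz": 0, "jaw": 1}, {"tx": 0.84, "ty": 0.22, "tz": 0, "rx": 0, "ry": 0, "rz": 0, "jaw": 1}, {"tx": 0.84, "ty": 0.22, "tz": 0, "rx": 0, "ry": 0, "rz": 0, "jaw": 1}, {"tx": 0.84, "ty": 0.22, "tz": 0, "rx": 0, "ry": 0, "rz": 0, "jaw": 1}]'

```text
time_s: 20.05
tcp_pos: [0.4353, 0.255, 0.2485]
tcp_rot: [-179.9, 0.0, 107.9]
force: [0.3, -0.2, -0.5]
grip_width: 0.094
grasp_force: 0.0
```

```bash
python3 - <<'E'
from h import *
c=wrist("w9")
go(.433,.258,.02,107.9)
f,cx,cy=K(c);p=c["R"]@np.array([.433,.258,.02])+c["t"];print('pred',f*p[0]/p[2]+cx,f*p[1]/p[2]+cy)
cv2.imwrite("pics/w9c.png",cv2.resize(c["frame"][60:280,180:460,::-1],(770,600)))
E
```

```text
t 20.1 pos [0.4354 0.2549 0.2487] [-1.7997e+02  1.0000e-02  1.0786e+02] -> d [ 0.0185 -0.0061  1.1437] r [-0.0001  0.     -0.0001]
pred 315.19886670681115 176.57133699261348
```

View pics/w9c.png

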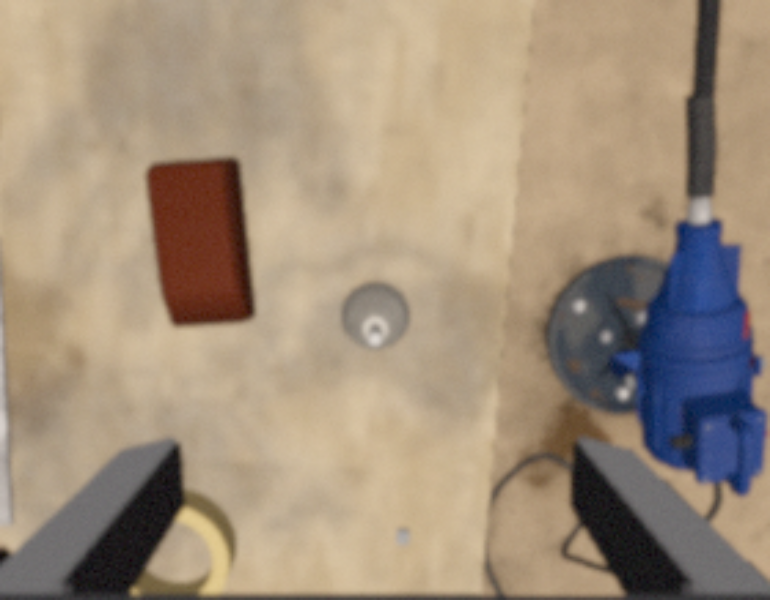

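The cone is at full-image (316,176) with its mandrel tip at (316,181), the brown bar at about (252,148).

```bash
python3 - <<'E'
from h import *
c=dict(np.load("w9.npz"))
hsv=cv2.cvtColor(c["frame"],cv2.COLOR_RGB2HSV)
_,P=blob(c,316,176,20,.006,.1,.004);print(cfit(P,.0187),cfit(P,None))
m=np.zeros((400,640),np.uint8);m[155:198,296:336]=hsv[155:198,296:336,1]<55
cs=max(cv2.findContours(m,0,1)[0],key=cv2.contourArea);P=ray(c,cs[:,0],.002)[:,:2];print(len(cs),cfit(P,None),cfit(P,.0187))
print('tip',ray(c,[316.4,181],.077))
_,P=blob(c,252,148,38,.027,.05,.036)
go(.433,.258,.02,107.9)
E
```

```text
circle [0.4342 0.2579] 0.0187 ellipse [0.4342 0.2579] [0.0357 0.0359] rect [0.4341 0.2577] [0.036  0.0364] 81.4 h50/95 [0.0345 0.065 ]
(array([0.4342, 0.2579, 0.0187]), np.float64(0.0008)) (array([0.4342, 0.2579, 0.0179]), np.float64(0.00038))
103 (array([0.4314, 0.2555, 0.0205]), np.float64(0.00219)) (array([0.4316, 0.255 , 0.0187]), np.float64(0.00256))
tip [[0.4336556  0.26161851 0.077     ]]
circle [0.3371 0.2729] 0.0409 ellipse [0.3361 0.2725] [0.0456 0.0891] rect [0.3361 0.272 ] [0.0417 0.0754] 22.0 h50/95 [0.0358 0.0373]
t 20.1 pos [0.4354 0.2549 0.2487] [-1.7997e+02  1.0000e-02  1.0786e+02] -> d [ 0.0185 -0.0061  1.1437] r [-0.0001  0.     -0.0001]
```

Call:
apply_moves --rows '[{"tx": 0.018, "ty": 0, "tz": 0.15, "rx": 0, "ry": 0, "rz": 0, "jaw": 0.8}, {"tx": 0.018, "ty": 0, "tz": 0.4, "rx": 0, "ry": 0, "rz": 0, "jaw": 0.6}, {"tx": 0.018, "ty": 0, "tz": 0.6, "rx": 0, "ry": 0, "rz": 0, "jaw": 0.4}, {"tx": 0.018, "ty": 0, "tz": 0.75, "rx": 0, "ry": 0, "rz": 0, "jaw": 0.4}, {"tx": 0.018, "ty": 0, "tz": 0.8, "rx": 0, "ry": 0, "rz": 0, "jaw": 0.4}, {"tx": 0.018, "ty": 0, "tz": 0.8, "rx": 0, "ry": 0, "rz": 0, "jaw": 0.4}, {"tx": 0.018, "ty": 0, "tz": 0.8, "rx": 0, "ry": 0, "rz": 0, "jaw": 0.4}]'

```text
time_s: 20.98
tcp_pos: [0.4354, 0.2595, 0.0907]
tcp_rot: [179.8, 0.0, 107.9]
force: [-0.9, -0.0, 0.2]
grip_width: 0.0377
grasp_force: 0.0
```

```bash
python3 - <<'E'
from h import *
go(.4342,.2582,.053,107.9)
E
```

```text
t 20.975 pos [0.4354 0.2595 0.0907] [179.83   0.   107.92] -> d [-0.0043 -0.0083  0.1885] r [0.0005 0.     0.0001]
```

Call:
apply_moves --rows '[{"tx": -0.002, "ty": -0.005, "tz": 0.1, "rx": 0, "ry": 0, "rz": 0, "jaw": 0.4}, {"tx": -0.002, "ty": -0.005, "tz": 0.17, "rx": 0, "ry": 0, "rz": 0, "jaw": 0.35}, {"tx": -0.002, "ty": -0.005, "tz": 0.185, "rx": 0, "ry": 0, "rz": 0, "jaw": 0.3}, {"tx": -0.002, "ty": -0.005, "tz": 0.185, "rx": 0, "ry": 0, "rz": 0, "jaw": 0.25}, {"tx": -0.002, "ty": -0.005, "tz": 0.185, "rx": 0, "ry": 0, "rz": 0, "jaw": 0.15}, {"tx": -0.002, "ty": -0.005, "tz": 0.185, "rx": 0, "ry": 0, "rz": 0, "jaw": 0}, {"tx": -0.002, "ty": -0.005, "tz": 0.185, "rx": 0, "ry": 0, "rz": 0, "jaw": 0}, {"tx": -0.002, "ty": -0.005, "tz": 0.185, "rx": 0, "ry": 0, "rz": 0, "jaw": 0}]'

```text
time_s: 21.98
tcp_pos: [0.4336, 0.2587, 0.0524]
tcp_rot: [180.0, -0.0, 107.9]
force: [0.6, 0.4, 1.6]
grip_width: 0.0055
grasp_force: 30.0
```

Call:
apply_moves --rows '[{"tx": 0, "ty": 0, "tz": -0.1, "rx": 0, "ry": 0, "rz": 0, "jaw": 0}, {"tx": 0, "ty": 0, "tz": -0.3, "rx": 0, "ry": 0, "rz": 0, "jaw": 0}, {"tx": -0.04, "ty": 0, "tz": -0.55, "rx": 0, "ry": 0, "rz": 0, "jaw": 0}, {"tx": -0.15, "ty": 0, "tz": -0.75, "rx": 0, "ry": 0, "rz": 0, "jaw": 0}, {"tx": -0.33, "ty": 0, "tz": -0.85, "rx": 0, "ry": 0, "rz": 0, "jaw": 0}, {"tx": -0.55, "ty": 0, "tz": -0.9, "rx": 0, "ry": 0, "rz": 0, "jaw": 0}, {"tx": -0.77, "ty": -0.02, "tz": -0.9, "rx": 0, "ry": 0, "rz": 0, "jaw": 0}, {"tx": -0.98, "ty": -0.04, "tz": -0.9, "rx": 0, "ry": 0, "rz": 0, "jaw": 0}]'

```text
time_s: 22.98
tcp_pos: [0.4861, 0.0683, 0.2322]
tcp_rot: [180.0, 0.0, 107.9]
force: [-0.3, -0.3, -0.9]
grip_width: 0.0054
grasp_force: 30.0
```

Call:
apply_moves --rows '[{"tx": -0.2, "ty": -0.02, "tz": 0, "rx": 0, "ry": 0, "rz": 0, "jaw": 0}, {"tx": -0.4, "ty": -0.04, "tz": 0, "rx": 0, "ry": 0, "rz": 0, "jaw": 0}, {"tx": -0.62, "ty": -0.07, "tz": 0, "rx": 0, "ry": 0, "rz": 0, "jaw": 0}, {"tx": -0.82, "ty": -0.09, "tz": 0, "rx": 0, "ry": 0, "rz": 0, "jaw": 0}, {"tx": -1, "ty": -0.1, "tz": 0, "rx": 0, "ry": 0, "rz": 0, "jaw": 0}]'

```text
time_s: 23.6
tcp_pos: [0.5286, -0.1282, 0.2318]
tcp_rot: [-180.0, -0.0, 107.9]
force: [0.5, -0.3, -0.6]
grip_width: 0.0053
grasp_force: 30.0
```

Call:
apply_moves --rows '[{"tx": -0.18, "ty": -0.02, "tz": 0, "rx": 0, "ry": 0, "rz": 0, "jaw": 0}, {"tx": -0.35, "ty": -0.03, "tz": 0.1, "rx": 0, "ry": 0, "rz": 0, "jaw": 0}, {"tx": -0.48, "ty": -0.04, "tz": 0.2, "rx": 0, "ry": 0, "rz": 0, "jaw": 0}, {"tx": -0.55, "ty": -0.04, "tz": 0.3, "rx": 0, "ry": 0, "rz": 0, "jaw": 0}, {"tx": -0.58, "ty": -0.04, "tz": 0.35, "rx": 0, "ry": 0, "rz": 0, "jaw": 0}, {"tx": -0.58, "ty": -0.04, "tz": 0.35, "rx": 0, "ry": 0, "rz": 0, "jaw": 0}, {"tx": -0.58, "ty": -0.04, "tz": 0.35, "rx": 0, "ry": 0, "rz": 0, "jaw": 0}, {"tx": -0.58, "ty": -0.04, "tz": 0.35, "rx": 0, "ry": 0, "rz": 0, "jaw": 0}]'

```text
time_s: 24.6
tcp_pos: [0.5572, -0.2393, 0.1631]
tcp_rot: [179.9, 0.1, 108.0]
force: [0.2, 0.8, -0.2]
grip_width: 0.0051
grasp_force: 30.0
```

```bash
python3 - <<'E'
from h import *
c=wrist("w10")
go(.5577,-.2421,.073,107.9)
cv2.imwrite("pics/w10c.png",cv2.resize(c["frame"][60:300,160:480,::-1],(800,600)))
E
```

```text
t 24.65 pos [ 0.5571 -0.2394  0.163 ] [1.7995e+02 7.0000e-02 1.0797e+02] -> d [-0.0133 -0.0018  0.4502] r [0.0001 0.0002 0.0002]
```

View pics/w10c.png

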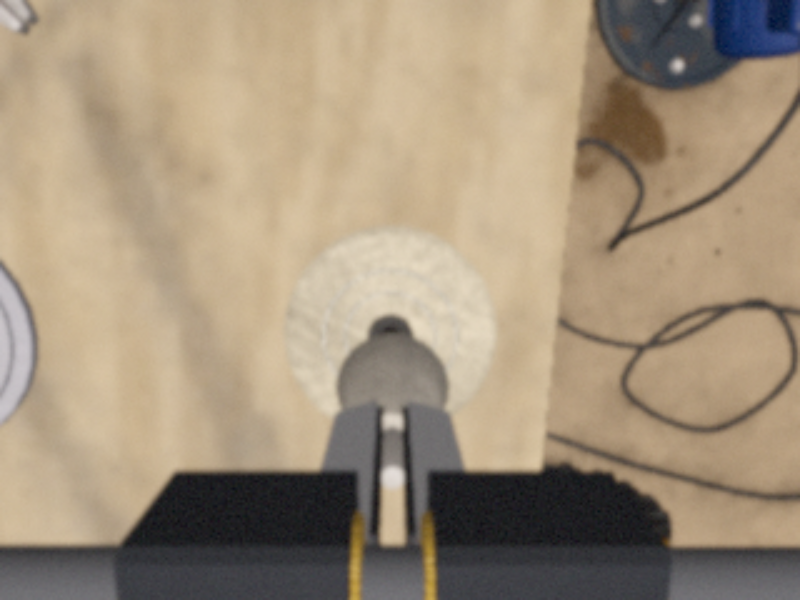

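Wheel at crop (391,330), held cone at crop (392,385), hanging straight.

```bash
python3 - <<'E'
from h import *
for n,box in(("w10",(265,370,140,222)),("w5",(440,540,130,230)),("w8",(425,520,130,225))):
    c=dict(np.load(n+".npz"));print(n);lid(c,.010,.035,.02,.0495,box)
c=dict(np.load("w10.npz"));W=cloud(c)
m=((W[...,2]>.108)&(W[...,2]<.17)).astype(np.uint8);k=np.zeros_like(m);k[180:223,285:350]=m[180:223,285:350]
cs=max(cv2.findContours(k,0,1)[0],key=cv2.contourArea)[:,0];print(cs.min(0),cs.max(0))
h=cv2.convexHull(cs)[:,0];h=h[h[:,1]<214];P=ray(c,h,.1126)[:,:2];print('cone base',cfit(P,.0187),cfit(P,None))
E
```

```text
w10
34 [274 151] [358 221] (array([ 0.558 , -0.2424,  0.0495]), np.float64(0.00014)) (array([ 0.5579, -0.2422,  0.0493]), np.float64(8e-05))
w5
41 [448 144] [529 220] (array([ 0.5566, -0.2429,  0.0495]), np.float64(0.001)) (array([ 0.5561, -0.2428,  0.0505]), np.float64(0.00066))
w8
38 [436 143] [509 213] (array([ 0.5565, -0.2427,  0.0495]), np.float64(0.0009)) (array([ 0.5562, -0.2428,  0.0504]), np.float64(0.00061))
[294 193] [339 222]
cone base (array([ 0.558 , -0.2401,  0.0187]), np.float64(9e-05)) (array([ 0.5582, -0.2404,  0.019 ]), np.float64(5e-05))
```

Call:
apply_moves --rows '[{"tx": -0.009, "ty": -0.004, "tz": 0.1, "rx": 0, "ry": 0, "rz": 0, "jaw": 0}, {"tx": -0.009, "ty": -0.004, "tz": 0.25, "rx": 0, "ry": 0, "rz": 0, "jaw": 0}, {"tx": -0.009, "ty": -0.004, "tz": 0.36, "rx": 0, "ry": 0, "rz": 0, "jaw": 0}, {"tx": -0.009, "ty": -0.004, "tz": 0.41, "rx": 0, "ry": 0, "rz": 0, "jaw": 0}, {"tx": -0.009, "ty": -0.004, "tz": 0.43, "rx": 0, "ry": 0, "rz": 0, "jaw": 0}, {"tx": -0.009, "ty": -0.004, "tz": 0.43, "rx": 0, "ry": 0, "rz": 0, "jaw": 0}, {"tx": -0.009, "ty": -0.004, "tz": 0.43, "rx": 0, "ry": 0, "rz": 0, "jaw": 0}, {"tx": -0.009, "ty": -0.004, "tz": 0.43, "rx": 0, "ry": 0, "rz": 0, "jaw": 0}]'

```text
time_s: 25.65
tcp_pos: [0.557, -0.2418, 0.0769]
tcp_rot: [179.9, 0.1, 107.9]
force: [-0.6, -0.0, 0.3]
grip_width: 0.0052
grasp_force: 30.0
```

```bash
python3 - <<'E'
from h import *
go(.5569,-.2414,.0724,107.9)
E
```

```text
t 25.65 pos [ 0.557  -0.2418  0.0769] [1.7995e+02 6.0000e-02 1.0794e+02] -> d [0.0021 0.0003 0.0222] r [0.0001 0.0002 0.0001]
```

Call:
apply_moves --rows '[{"tx": 0.002, "ty": 0, "tz": 0.01, "rx": 0, "ry": 0, "rz": 0, "jaw": 0}, {"tx": 0.002, "ty": 0, "tz": 0.017, "rx": 0, "ry": 0, "rz": 0, "jaw": 0}, {"tx": 0.002, "ty": 0, "tz": 0.021, "rx": 0, "ry": 0, "rz": 0, "jaw": 0}, {"tx": 0.002, "ty": 0, "tz": 0.023, "rx": 0, "ry": 0, "rz": 0, "jaw": 0}, {"tx": 0.002, "ty": 0, "tz": 0.023, "rx": 0, "ry": 0, "rz": 0, "jaw": 0}, {"tx": 0.002, "ty": 0, "tz": 0.023, "rx": 0, "ry": 0, "rz": 0, "jaw": 0}]'

```text
time_s: 26.4
tcp_pos: [0.5568, -0.2414, 0.0728]
tcp_rot: [180.0, 0.0, 107.9]
force: [-2.1, 1.9, 7.3]
grip_width: 0.0051
grasp_force: 30.0
```

Call:
apply_moves --rows '[{"tx": 0.002, "ty": 0, "tz": 0, "rx": 0, "ry": 0, "rz": 0, "jaw": 0.15}, {"tx": 0.002, "ty": 0, "tz": 0, "rx": 0, "ry": 0, "rz": 0, "jaw": 0.35}, {"tx": 0, "ty": 0, "tz": 0, "rx": 0, "ry": 0, "rz": 0, "jaw": 0.4}, {"tx": 0, "ty": 0, "tz": -0.1, "rx": 0, "ry": 0, "rz": 0, "jaw": 0.4}, {"tx": 0, "ty": 0, "tz": -0.3, "rx": 0, "ry": 0, "rz": 0, "jaw": 0.4}, {"tx": 0, "ty": 0, "tz": -0.55, "rx": 0, "ry": 0, "rz": 0, "jaw": 0.4}, {"tx": 0, "ty": 0, "tz": -0.75, "rx": 0, "ry": 0, "rz": 0, "jaw": 0.6}, {"tx": 0, "ty": 0, "tz": -0.8, "rx": 0, "ry": 0, "rz": 0, "jaw": 0.6}]'

```text
time_s: 27.4
tcp_pos: [0.558, -0.2421, 0.2362]
tcp_rot: [179.7, 0.3, 107.9]
force: [0.0, 0.3, 0.1]
grip_width: 0.0537
grasp_force: 0.0
```

```bash
python3 - <<'E'
from h import *
c=wrist("w11");lid(c,.010,.035,.02,.0495,(250,390,100,235))
_,P=blob(c,318,180,30,.034,.12,.024);print(cfit(P,.0185),cfit(P,None))
W=cloud(c);v,u=np.unravel_index(np.argmax(np.where((np.abs(W[...,0]-.558)<.03)&(np.abs(W[...,1]+.242)<.03),W[...,2],0)),(400,640));print('tip',W[v,u],u,v)
go(.334,.275,.25,107.9)
cv2.imwrite("pics/w11c.png",cv2.resize(c["frame"][60:300,160:480,::-1],(800,600)))
E
```

```text
37 [281 144] [350 213] (array([ 0.5581, -0.2423,  0.0495]), np.float64(0.00011)) (array([ 0.5581, -0.2423,  0.0494]), np.float64(0.00011))
circle [ 0.5578 -0.2434] 0.0177 ellipse [ 0.5579 -0.2434] [0.0337 0.034 ] rect [ 0.5582 -0.2437] [0.0336 0.034 ] 17.9 h50/95 [0.0564 0.0913]
(array([ 0.5582, -0.2436,  0.0185]), np.float64(0.00157)) (array([ 0.558 , -0.2434,  0.0169]), np.float64(0.00031))
tip [ 0.56794703 -0.21575096  0.3751814 ] 418 397
t 27.45 pos [ 0.5576 -0.2419  0.2352] [179.8    0.26 107.94] -> d [ 2.8029 -0.267  -0.0874] r [0.0006 0.0007 0.0001]
```

View pics/w11c.png

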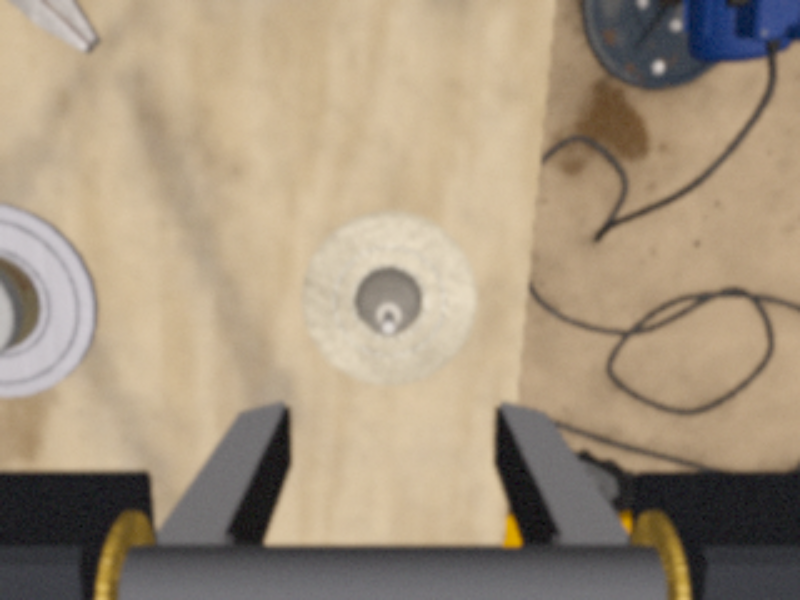

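The cone stands upright in the middle of the wheel (crop (388,300)). Picture budget is spent, so I continue by numbers: now the long bar.

Call:
apply_moves --rows '[{"tx": 0.1, "ty": 0, "tz": -0.05, "rx": 0, "ry": 0, "rz": 0, "jaw": 0.7}, {"tx": 0.3, "ty": 0, "tz": -0.08, "rx": 0, "ry": 0, "rz": 0, "jaw": 0.7}, {"tx": 0.53, "ty": 0, "tz": -0.08, "rx": 0, "ry": 0, "rz": 0, "jaw": 0.7}, {"tx": 0.76, "ty": 0, "tz": -0.08, "rx": 0, "ry": 0, "rz": 0, "jaw": 0.7}, {"tx": 0.98, "ty": 0, "tz": -0.08, "rx": 0, "ry": 0, "rz": 0, "jaw": 0.7}]'

```text
time_s: 28.08
tcp_pos: [0.4944, -0.0531, 0.2453]
tcp_rot: [-179.8, -0.1, 107.9]
force: [0.7, -0.1, 0.3]
grip_width: 0.0656
grasp_force: 0.0
```

Call:
apply_moves --rows '[{"tx": 0.23, "ty": -0.02, "tz": 0, "rx": 0, "ry": 0, "rz": 0, "jaw": 0.7}, {"tx": 0.46, "ty": -0.04, "tz": 0, "rx": 0, "ry": 0, "rz": 0, "jaw": 0.7}, {"tx": 0.7, "ty": -0.06, "tz": 0, "rx": 0, "ry": 0, "rz": 0, "jaw": 0.7}, {"tx": 0.94, "ty": -0.09, "tz": 0, "rx": 0, "ry": 0, "rz": 0, "jaw": 0.7}]'

```text
time_s: 28.58
tcp_pos: [0.4192, 0.1199, 0.2455]
tcp_rot: [-179.8, -0.1, 107.9]
force: [1.0, 0.4, 0.1]
grip_width: 0.0661
grasp_force: 0.0
```

Call:
apply_moves --rows '[{"tx": 0.23, "ty": -0.04, "tz": 0, "rx": 0, "ry": 0, "rz": 0, "jaw": 0.7}, {"tx": 0.46, "ty": -0.09, "tz": 0, "rx": 0, "ry": 0, "rz": 0, "jaw": 0.7}, {"tx": 0.66, "ty": -0.13, "tz": 0, "rx": 0, "ry": 0, "rz": 0, "jaw": 0.7}, {"tx": 0.8, "ty": -0.16, "tz": 0, "rx": 0, "ry": 0, "rz": 0, "jaw": 0.7}, {"tx": 0.86, "ty": -0.17, "tz": 0, "rx": 0, "ry": 0, "rz": 0, "jaw": 0.7}, {"tx": 0.86, "ty": -0.17, "tz": 0, "rx": 0, "ry": 0, "rz": 0, "jaw": 0.7}, {"tx": 0.86, "ty": -0.17, "tz": 0, "rx": 0, "ry": 0, "rz": 0, "jaw": 0.7}, {"tx": 0.86, "ty": -0.17, "tz": 0, "rx": 0, "ry": 0, "rz": 0, "jaw": 0.7}]'

```text
time_s: 29.58
tcp_pos: [0.3361, 0.2711, 0.2474]
tcp_rot: [-180.0, 0.0, 107.9]
force: [-0.3, 0.2, -0.0]
grip_width: 0.0657
grasp_force: 0.0
```

```bash
python3 - <<'E'
from h import *
c=wrist("w12")
go(.336,.273,.012,107.9)
f,cx,cy=K(c);p=c["R"]@np.array([.336,.273,.036])+c["t"];u,v=int(f*p[0]/p[2]+cx),int(f*p[1]/p[2]+cy);print('pred',u,v)
W=cloud(c)
for lo in(.008,.02,.030): print(lo);cs,P=blob(c,u,v,55,lo,.05,.036)
print(cs[:,0].min(0),cs[:,0].max(0))
# profile in bar frame: length dir a
th=np.radians(107.9);a=np.array([np.cos(th),np.sin(th)]);b=np.array([np.sin(th),-np.cos(th)])
m=(W[...,2]>.006)&(W[...,2]<.05)&(np.hypot(W[...,0]-.336,W[...,1]-.273)<.065)
q=W[m];s=(q[:,:2]-[.336,.273])@a;t=(q[:,:2]-[.336,.273])@b
for lo in np.arange(-.06,.06,.006):
    k=(s>=lo)&(s<lo+.006)
    if k.sum()>3: print(f"{lo:.3f} n{k.sum()} z {np.percentile(q[k,2],[5,50,95]).round(3)} t {t[k].min():.4f} {t[k].max():.4f}")
E
```

```text
t 29.625 pos [0.3361 0.2712 0.2474] [-1.8000e+02  1.0000e-02  1.0786e+02] -> d [0.0089 0.0021 1.1771] r [-0.      0.     -0.0001]
pred 316 179
0.008
circle [0.3349 0.2719] 0.0447 ellipse [0.3349 0.2719] [0.0447 0.1004] rect [0.335  0.2717] [0.0407 0.0831] 21.9 h50/95 [0.0358 0.0375]
0.02
circle [0.3351 0.2713] 0.044 ellipse [0.3351 0.2713] [0.0445 0.0986] rect [0.3352 0.271 ] [0.0405 0.0815] 21.8 h50/95 [0.0358 0.0375]
0.03
circle [0.3346 0.2729] 0.0398 ellipse [0.3341 0.2735] [0.0443 0.0854] rect [0.3343 0.273 ] [0.0403 0.0734] 21.8 h50/95 [0.036  0.0376]
[299 152] [330 204]
-0.048 n66 z [0.02  0.022 0.025] t -0.0195 0.0204
-0.042 n90 z [0.024 0.028 0.031] t -0.0195 0.0218
-0.036 n89 z [0.029 0.033 0.035] t -0.0191 0.0224
-0.030 n113 z [0.033 0.036 0.037] t -0.0203 0.0196
-0.024 n116 z [0.034 0.036 0.038] t -0.0202 0.0196
-0.018 n117 z [0.034 0.036 0.037] t -0.0201 0.0196
-0.012 n140 z [0.033 0.036 0.038] t -0.0215 0.0206
-0.006 n121 z [0.035 0.036 0.038] t -0.0215 0.0179
-0.000 n116 z [0.034 0.036 0.038] t -0.0213 0.0179
0.006 n119 z [0.034 0.036 0.037] t -0.0226 0.0179
0.012 n148 z [0.033 0.036 0.038] t -0.0226 0.0189
0.018 n116 z [0.035 0.036 0.038] t -0.0224 0.0163
0.024 n121 z [0.034 0.036 0.038] t -0.0238 0.0163
0.030 n148 z [0.027 0.036 0.037] t -0.0247 0.0167
0.036 n93 z [0.008 0.023 0.033] t -0.0234 0.0173
```

```bash
python3 - <<'E'
from h import *
c=dict(np.load("w12.npz"));W=cloud(c)
th=np.radians(111.8);a=np.array([np.cos(th),np.sin(th)]);b=np.array([np.sin(th),-np.cos(th)])
m=(W[...,2]>.006)&(W[...,2]<.05)&(np.hypot(W[...,0]-.336,W[...,1]-.273)<.065)
q=W[m];s=(q[:,:2]-[.336,.273])@a;t=(q[:,:2]-[.336,.273])@b
core=np.abs(t+.001)<.014
for e in (0,1):
    k=core&((s<-.036) if e==0 else (s>.030))
    o=np.argsort(s[k]);print(np.c_[s[k][o],q[k,2][o]][:: max(1,k.sum()//14)].round(4).tolist())
k=(q[:,2]>.033)&(np.abs(s)<.028);print('t',np.percentile(t[k],[0,1,50,99,100]).round(4))
for lo,hi in((-.028,-.01),(.01,.028)):
  kk=k&(s>lo)&(s<hi);print((t[kk].min()+t[kk].max())/2)
# color edge for silhouette ends
hsv=cv2.cvtColor(c["frame"],cv2.COLOR_RGB2HSV);mm=((hsv[...,1]>120)&((hsv[...,0]<12)|(hsv[...,0]>170))).astype(np.uint8);k=np.zeros_like(mm);k[135:225,280:350]=mm[135:225,280:350]
cs=max(cv2.findContours(k,0,1)[0],key=cv2.contourArea)[:,0];print(cs.min(0),cs.max(0))
for z in(0,.018,.036):
    P=ray(c,cs,z)[:,:2]-[.336,.273];print(z,'s',(P@a).min().round(4),(P@a).max().round(4),'t',(P@b).min().round(4),(P@b).max().round(4))
E
```

```text
[[-0.0468, 0.0199], [-0.0458, 0.0205], [-0.0452, 0.0219], [-0.0445, 0.0223], [-0.0437, 0.0233], [-0.0428, 0.0244], [-0.0423, 0.0248], [-0.0415, 0.0254], [-0.041, 0.0262], [-0.0399, 0.0267], [-0.0393, 0.0287], [-0.0388, 0.0275], [-0.0377, 0.0285], [-0.0373, 0.0293], [-0.0363, 0.0306]]
[[0.0302, 0.0357], [0.031, 0.0369], [0.0316, 0.0367], [0.0323, 0.0357], [0.033, 0.0368], [0.0336, 0.0354], [0.0344, 0.035], [0.035, 0.036], [0.0359, 0.0338], [0.0364, 0.0338], [0.037, 0.0293], [0.0375, 0.0239], [0.038, 0.0207], [0.0383, 0.0174], [0.0387, 0.0083]]
t [-0.022  -0.0213 -0.0016  0.018   0.0186]
-0.0017017019238972468
-0.0016831722286876922
[300 151] [330 208]
0 s -0.051 0.0363 t -0.0229 0.0191
0.018 s -0.0461 0.0375 t -0.0217 0.0185
0.036 s -0.0412 0.0387 t -0.0206 0.0178
```

Call:
apply_moves --rows '[{"tx": -0.012, "ty": -0.005, "tz": 0.15, "rx": 0, "ry": 0, "rz": -0.011, "jaw": 0.75}, {"tx": -0.012, "ty": -0.005, "tz": 0.4, "rx": 0, "ry": 0, "rz": -0.011, "jaw": 0.75}, {"tx": -0.012, "ty": -0.005, "tz": 0.65, "rx": 0, "ry": 0, "rz": -0.011, "jaw": 0.75}, {"tx": -0.012, "ty": -0.005, "tz": 0.85, "rx": 0, "ry": 0, "rz": -0.011, "jaw": 0.75}, {"tx": -0.012, "ty": -0.005, "tz": 0.9, "rx": 0, "ry": 0, "rz": -0.011, "jaw": 0.75}, {"tx": -0.012, "ty": -0.005, "tz": 0.9, "rx": 0, "ry": 0, "rz": -0.011, "jaw": 0.75}, {"tx": -0.012, "ty": -0.005, "tz": 0.9, "rx": 0, "ry": 0, "rz": -0.011, "jaw": 0.75}]'

```text
time_s: 30.5
tcp_pos: [0.337, 0.2698, 0.0694]
tcp_rot: [179.8, -0.0, 111.9]
force: [0.1, -0.2, 0.1]
grip_width: 0.0706
grasp_force: 0.0
```

```bash
python3 - <<'E'
from h import *
go(.3359,.2686,.010,111.8)
E
```

```text
t 30.5 pos [0.337  0.2698 0.0694] [ 1.7979e+02 -1.0000e-02  1.1189e+02] -> d [-0.0035 -0.0086  0.2967] r [ 0.0006 -0.      0.0002]
```

Call:
apply_moves --rows '[{"tx": -0.002, "ty": -0.005, "tz": 0.12, "rx": 0, "ry": 0, "rz": 0, "jaw": 0.75}, {"tx": -0.002, "ty": -0.005, "tz": 0.24, "rx": 0, "ry": 0, "rz": 0, "jaw": 0.75}, {"tx": -0.002, "ty": -0.005, "tz": 0.287, "rx": 0, "ry": 0, "rz": 0, "jaw": 0.75}, {"tx": -0.002, "ty": -0.005, "tz": 0.287, "rx": 0, "ry": 0, "rz": 0, "jaw": 0.75}, {"tx": -0.002, "ty": -0.005, "tz": 0.287, "rx": 0, "ry": 0, "rz": 0, "jaw": 0.6}, {"tx": -0.002, "ty": -0.005, "tz": 0.287, "rx": 0, "ry": 0, "rz": 0, "jaw": 0.3}, {"tx": -0.002, "ty": -0.005, "tz": 0.287, "rx": 0, "ry": 0, "rz": 0, "jaw": 0.3}, {"tx": -0.002, "ty": -0.005, "tz": 0.287, "rx": 0, "ry": 0, "rz": 0, "jaw": 0.3}]'

```text
time_s: 31.5
tcp_pos: [0.335, 0.2686, 0.0105]
tcp_rot: [180.0, -0.0, 111.9]
force: [-0.3, -0.6, 2.6]
grip_width: 0.0424
grasp_force: 30.0
```

Call:
apply_moves --rows '[{"tx": 0, "ty": 0, "tz": -0.1, "rx": 0, "ry": 0, "rz": 0, "jaw": 0.3}, {"tx": 0, "ty": 0, "tz": -0.3, "rx": 0, "ry": 0, "rz": 0, "jaw": 0.3}, {"tx": 0, "ty": 0, "tz": -0.55, "rx": 0, "ry": 0, "rz": 0, "jaw": 0.3}, {"tx": -0.06, "ty": 0, "tz": -0.8, "rx": 0, "ry": 0, "rz": 0.003, "jaw": 0.3}, {"tx": -0.2, "ty": 0, "tz": -0.95, "rx": 0, "ry": 0, "rz": 0.006, "jaw": 0.3}, {"tx": -0.4, "ty": 0, "tz": -1, "rx": 0, "ry": 0, "rz": 0.01, "jaw": 0.3}, {"tx": -0.62, "ty": 0, "tz": -1, "rx": 0, "ry": 0, "rz": 0.011, "jaw": 0.3}, {"tx": -0.85, "ty": 0, "tz": -1, "rx": 0, "ry": 0, "rz": 0.011, "jaw": 0.3}]'

```text
time_s: 32.5
tcp_pos: [0.3981, 0.1095, 0.2098]
tcp_rot: [180.0, -0.0, 108.0]
force: [0.8, -0.2, -0.6]
grip_width: 0.0425
grasp_force: 29.9
```

Call:
apply_moves --rows '[{"tx": -0.2, "ty": 0, "tz": -0.06, "rx": 0, "ry": 0, "rz": 0, "jaw": 0.3}, {"tx": -0.42, "ty": 0, "tz": -0.1, "rx": 0, "ry": 0, "rz": 0, "jaw": 0.3}, {"tx": -0.64, "ty": -0.01, "tz": -0.1, "rx": 0, "ry": 0, "rz": 0, "jaw": 0.3}, {"tx": -0.84, "ty": -0.03, "tz": -0.1, "rx": 0, "ry": 0, "rz": 0, "jaw": 0.3}, {"tx": -1, "ty": -0.05, "tz": -0.1, "rx": 0, "ry": 0, "rz": 0, "jaw": 0.3}]'

```text
time_s: 33.12
tcp_pos: [0.4499, -0.084, 0.2294]
tcp_rot: [-180.0, -0.0, 107.9]
force: [0.2, -0.8, -1.6]
grip_width: 0.0423
grasp_force: 29.9
```

```bash
python3 - <<'E'
from h import *
go(.4534,-.2763,.20,108.0)
E
```

```text
t 33.125 pos [ 0.4499 -0.084   0.2294] [-1.7995e+02 -4.0000e-02  1.0788e+02] -> d [-0.9203 -0.2784  0.1465] r [-0.0001 -0.0001 -0.0003]
```

Call:
apply_moves --rows '[{"tx": -0.15, "ty": -0.05, "tz": 0, "rx": 0, "ry": 0, "rz": 0, "jaw": 0.3}, {"tx": -0.35, "ty": -0.11, "tz": 0, "rx": 0, "ry": 0, "rz": 0, "jaw": 0.3}, {"tx": -0.57, "ty": -0.17, "tz": 0, "rx": 0, "ry": 0, "rz": 0, "jaw": 0.3}, {"tx": -0.76, "ty": -0.23, "tz": 0.03, "rx": 0, "ry": 0, "rz": 0, "jaw": 0.3}, {"tx": -0.88, "ty": -0.265, "tz": 0.1, "rx": 0, "ry": 0, "rz": 0, "jaw": 0.3}, {"tx": -0.92, "ty": -0.278, "tz": 0.15, "rx": 0, "ry": 0, "rz": 0, "jaw": 0.3}, {"tx": -0.92, "ty": -0.278, "tz": 0.15, "rx": 0, "ry": 0, "rz": 0, "jaw": 0.3}, {"tx": -0.92, "ty": -0.278, "tz": 0.15, "rx": 0, "ry": 0, "rz": 0, "jaw": 0.3}]'

```text
time_s: 34.12
tcp_pos: [0.4542, -0.2739, 0.2003]
tcp_rot: [180.0, 0.0, 108.0]
force: [-0.8, -0.8, -2.0]
grip_width: 0.0422
grasp_force: 29.9
```

```bash
python3 - <<'E'
from h import *
c=wrist("w13");go(.4534,-.2763,.02,108.0)
# held bar: near side of top face, ends
W=cloud(c);z0=.2-.0105
lid(c,.014,.035,.024,.0547,(150,300,100,225));lid(c,.010,.035,.02,.0495,(340,450,100,225))
E
```

```text
t 34.175 pos [ 0.4543 -0.2741  0.2006] [1.7997e+02 3.0000e-02 1.0800e+02] -> d [-0.0088 -0.008   0.903 ] r [0.0001 0.0001 0.    ]
33 [186 144] [272 224] (array([ 0.3494, -0.3098,  0.0547]), np.float64(0.00027)) (array([ 0.3494, -0.3098,  0.0547]), np.float64(0.00027))
40 [361 148] [438 223] (array([ 0.5572, -0.2425,  0.0495]), np.float64(0.00033)) (array([ 0.5571, -0.2425,  0.0497]), np.float64(0.0003))
```

Call:
apply_moves --rows '[{"tx": -0.004, "ty": -0.005, "tz": 0.12, "rx": 0, "ry": 0, "rz": 0, "jaw": 0.3}, {"tx": -0.004, "ty": -0.005, "tz": 0.32, "rx": 0, "ry": 0, "rz": 0, "jaw": 0.3}, {"tx": -0.004, "ty": -0.005, "tz": 0.54, "rx": 0, "ry": 0, "rz": 0, "jaw": 0.3}, {"tx": -0.004, "ty": -0.005, "tz": 0.72, "rx": 0, "ry": 0, "rz": 0, "jaw": 0.3}, {"tx": -0.004, "ty": -0.005, "tz": 0.84, "rx": 0, "ry": 0, "rz": 0, "jaw": 0.3}, {"tx": -0.004, "ty": -0.005, "tz": 0.91, "rx": 0, "ry": 0, "rz": 0, "jaw": 0.3}, {"tx": -0.004, "ty": -0.005, "tz": 0.92, "rx": 0, "ry": 0, "rz": 0, "jaw": 0.3}, {"tx": -0.004, "ty": -0.005, "tz": 0.92, "rx": 0, "ry": 0, "rz": 0, "jaw": 0.3}]'

```text
time_s: 35.17
tcp_pos: [0.454, -0.2764, 0.0171]
tcp_rot: [179.9, 0.1, 108.0]
force: [0.2, -0.1, -1.8]
grip_width: 0.0423
grasp_force: 29.9
```

```bash
python3 - <<'E'
from h import *
from workcell import optics
for i in range(3):optics.camera("top")
go(.4534,-.2763,.0105,108.0)
E
```

```text
t 35.325 pos [ 0.4539 -0.2765  0.0172] [1.7994e+02 1.1000e-01 1.0794e+02] -> d [ 0.0018 -0.0022  0.0334] r [ 0.0002  0.0003 -0.0002]
```

Call:
apply_moves --rows '[{"tx": 0.001, "ty": -0.002, "tz": 0.015, "rx": 0, "ry": 0, "rz": 0, "jaw": 0.3}, {"tx": 0.001, "ty": -0.002, "tz": 0.025, "rx": 0, "ry": 0, "rz": 0, "jaw": 0.3}, {"tx": 0.001, "ty": -0.002, "tz": 0.031, "rx": 0, "ry": 0, "rz": 0, "jaw": 0.3}, {"tx": 0.001, "ty": -0.002, "tz": 0.034, "rx": 0, "ry": 0, "rz": 0, "jaw": 0.3}, {"tx": 0.001, "ty": -0.002, "tz": 0.034, "rx": 0, "ry": 0, "rz": 0, "jaw": 0.3}, {"tx": 0.001, "ty": -0.002, "tz": 0.034, "rx": 0, "ry": 0, "rz": 0, "jaw": 0.3}]'

```text
time_s: 36.08
tcp_pos: [0.4527, -0.2758, 0.0105]
tcp_rot: [-180.0, -0.1, 107.9]
force: [-5.2, 3.8, 10.8]
grip_width: 0.0425
grasp_force: 30.2
```

Call:
apply_moves --rows '[{"tx": 0, "ty": 0, "tz": -0.003, "rx": 0, "ry": 0, "rz": 0, "jaw": 0.5}, {"tx": 0, "ty": 0, "tz": -0.003, "rx": 0, "ry": 0, "rz": 0, "jaw": 0.62}, {"tx": 0, "ty": 0, "tz": -0.003, "rx": 0, "ry": 0, "rz": 0, "jaw": 0.62}, {"tx": 0, "ty": 0, "tz": -0.1, "rx": 0, "ry": 0, "rz": 0, "jaw": 0.62}, {"tx": 0, "ty": 0, "tz": -0.3, "rx": 0, "ry": 0, "rz": 0, "jaw": 0.62}, {"tx": 0, "ty": 0, "tz": -0.55, "rx": 0, "ry": 0, "rz": 0, "jaw": 0.62}, {"tx": 0, "ty": 0, "tz": -0.8, "rx": 0, "ry": 0, "rz": 0, "jaw": 0.62}, {"tx": 0, "ty": 0, "tz": -1, "rx": 0, "ry": 0, "rz": 0, "jaw": 0.62}]'

```text
time_s: 37.08
tcp_pos: [0.453, -0.2761, 0.2115]
tcp_rot: [179.9, 0.1, 107.9]
force: [-0.1, 0.5, -0.8]
grip_width: 0.0586
grasp_force: 0.0
```

```bash
python3 - <<'E'
from h import *
from workcell import optics
optics.camera("top");optics.camera("top")
c=wrist("w14");go(.4534,-.2763,.22,108.0)
lid(c,.014,.035,.024,.0547,(150,295,100,225));lid(c,.010,.035,.02,.0495,(345,450,100,225))
W=cloud(c);f,cx,cy=K(c);p=c["R"]@np.array([.4534,-.2763,.036])+c["t"];u,v=int(f*p[0]/p[2]+cx),int(f*p[1]/p[2]+cy)
blob(c,u,v,32,.02,.05,.036)
th=np.radians(108);a=np.array([np.cos(th),np.sin(th)]);b=np.array([np.sin(th),-np.cos(th)])
m=(W[...,2]>.006)&(W[...,2]<.05)&(np.abs((W[...,:2]-[.4534,-.2763])@b)<.03)&(np.abs((W[...,:2]-[.4534,-.2763])@a)<.06)
q=W[m];s=(q[:,:2]-[.4534,-.2763])@a;t=(q[:,:2]-[.4534,-.2763])@b
print('s',s[np.abs(t)<.015].min(),s[np.abs(t)<.015].max(),'t',t.min(),t.max(),'z',np.median(q[:,2]))
for g in(-.02,0,.02):
    k=(np.abs(s-g)<.006)&(q[:,2]>.032);print((t[k].min()+t[k].max())/2)
for (x,y,r,lo) in((.348,-.311,.03,.06),(.558,-.2423,.03,.025)):
    k=(np.hypot(W[...,0]-x,W[...,1]-y)<r)&(W[...,2]>lo)&(W[...,2]<.13);print(W[k].mean(0),W[k][:,2].max())
c=optics.camera("top")
o=dict(np.load("top0.npz"));d=cv2.absdiff(c["frame"],o["frame"]).max(-1)
for n,(u,v,r) in dict(green=(217,231,14),spray=(185,215,22),tape=(327,224,14)).items(): print(n,d[v-r:v+r,u-r:u+r].mean())
E
```

```text
t 37.225 pos [ 0.4539 -0.2768  0.2117] [179.86   0.26 107.94] -> d [ 0.003  -0.0015 -0.0415] r [ 0.0004  0.0007 -0.0002]
38 [190 139] [273 220] (array([ 0.3494, -0.3098,  0.0547]), np.float64(0.00023)) (array([ 0.3494, -0.3098,  0.0547]), np.float64(0.00023))
37 [359 143] [433 215] (array([ 0.5572, -0.2425,  0.0495]), np.float64(0.00034)) (array([ 0.5571, -0.2425,  0.0498]), np.float64(0.00028))
circle [ 0.4529 -0.274 ] 0.0434 ellipse [ 0.4529 -0.2738] [0.0447 0.0956] rect [ 0.4529 -0.2741] [0.0403 0.0777] 17.9 h50/95 [0.0359 0.0375]
s -0.04116915244460237 0.04334384662466025 t -0.020172523158930408 0.02188422574809247 z 0.03587430476404782
0.00021588045008736657
0.0001544508104319338
0.0002206731635833771
[ 0.35166844 -0.30568186  0.09788413] 0.11787124874059342
[ 0.5503359  -0.23980452  0.05381135] 0.09870753084652664
green 7.659438775510204
spray 8.78254132231405
tape 8.901785714285714
```

```bash
python3 -c "
from workcell import workorder; print(workorder.hand_in())"
```

```text
the job is handed in; nothing more can be done
None
```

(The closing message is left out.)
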